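# Put the big syringe away in the lidded chest with a knee stay

## Task

Raise the chest's lid by its bar until the folding stay on its side snaps over and holds the lid up by itself, lay the white-plunger syringe in the chest's front bay (do not drop it), then push the red knee of the stay back past its lock, which first lifts the lid slightly and then folds the stay, and lower the lid gently until it is fully shut. Leave the green-plunger syringe, the screwdriver and the jar where they are.

Things in the scene. Friction and masses are not known exactly. Their poses are not given: they have to be found in the camera images.
- chest: open dark red-brown wooden chest, fixed: 200 (x) by 210 (y) by 95 mm high, walls 8 mm, inner floor 40 mm above the underside. Origin: centre of its underside; x points from its front (robot side) to its hinge side, y left, z up. A pale batten 12 mm thick, top 65 mm above the underside, at x = +15 mm parts the front bay from the back one, which holds a fixed small syringe.
- bay (a point): centre of the front bay's floor, 40 mm above the chest's underside, at chest x = -42 mm. The bay is 101 mm (x) by 194 mm (y), 55 mm deep: the syringe fits only along chest y (either way round), and the fingers must not open widely in it. With the lid locked open, the bar's axis is 66 mm behind this point and 290 mm above it.
- lid_hinge (a point): middle of the lid's hinge line, on top of the chest's back wall, 95 mm above the bench, 100 mm behind the chest's centre; the hinge runs along chest y.
- lid (a joint): lid angle, rad: 0 shut, grows as the front edge rises. Brown board 204 by 300 by 10 mm, 0.35 kg, 45 mm wider than the chest each side. Its stiff hinge (0.4 N m) keeps it at any angle; it turns with 1 to 4 N at the bar. The straight stay stops it at about 1.289; snapped over, it rests at about 1.257 and cannot be pushed shut.
- lid_bar (a point): middle of the lid's pull bar: round aluminium bar, 12 mm thick, 110 mm long along chest y, 245 mm from the hinge line, 6 mm above it when shut, with a 37 mm gap to the lid's front edge, so it can be pinched from above with one finger in the gap. It swings with the lid about the hinge: 101 mm high when shut, 330 mm when locked open.
- stay (a joint): knee angle of the two-link steel stay (links 83 mm) on the chest's right (-y) side, rad: 0 folded with the lid shut, 2.87 links in line, 3.25 snapped over against its stop (locked). A weak spring snaps it over once the lid is fully raised. To fold it, push the knee 16 mm back to the in-line point (the lid rises 2 degrees) and at least 15 mm beyond, else it springs back; 3 to 5 N.
- knee (a point): centre of the red roller on the stay's knee: 22 mm thick, 34 mm long along chest y, right of the links. Locked, it is about at chest x = +4 mm, 150 mm up, in front of the leaning lid. Push it 35 to 45 mm back and down (chest +x, -z, about 45 degrees) with the tool tilted 30 to 45 degrees: a vertical gripper, or a deeper push, meets the lid.
- syringe_center (a point): the large syringe with a white plunger, lying on the bench on the left or on the right of the chest, about 60 g, 145 mm long. This point is on the barrel's axis near the centre of mass, 15 mm above what it lies on; its x axis runs along the barrel to the nozzle. Barrel 30 mm thick, from 40 mm behind this point to 55 mm ahead of it; the finger flange, 56 mm wide, is 40 mm behind it.
- green_syringe_center (a point): a like syringe with a green plunger, on the other side of the chest; to be left alone. Same point and axes.
- screwdriver: screwdriver lying behind the chest to the left, to be left alone.
- bolt_jar: glass jar with a black lid, 68 mm wide, 85 mm high, behind the chest to the right, to be left alone; origin at the centre of its underside.
Things that resemble listed ones, but are neither listed nor needed, are in the scene too. What is shaped like the part that bears syringe_center but pink or turquoise is not meant.

How it is judged:
On the way, in this order (a step that is already met when the one before it is completed fails the run):
1. the lid stands up by itself, its stay snapped over to the lock (value of joint lid above 1.2 rad and value of joint stay above 3.1 rad and contact force between chest and the fingers below 0.3 N), for 0.2 s.
2. the syringe lies released in the front bay, the stay still locked (x of syringe_center in the frame of chest between -0.09 and 0.01 m and y of syringe_center in the frame of chest between -0.095 and 0.095 m and z of syringe_center in the frame of chest below 0.07 m and value of joint stay above 3.1 rad and contact force between syringe and the fingers below 0.1 N and linear speed of syringe below 0.05 m/s), for 0.2 s.
3. the knee is pushed back past the lock, the stay is folding (value of joint stay below 2.6 rad), for 0.1 s.
At the end, for the whole second after the job is handed in: Lid shut (under 0.06 rad) and at rest, stay folded (under 0.3 rad); white-plunger syringe at rest in the front bay (its centre at chest x -90 to 10 mm, y within 95 mm, at most 70 mm above the underside); nothing held; green syringe, screwdriver and jar within 30 mm of their starts (value of joint lid below 0.06 rad and velocity of joint lid between -0.1 and 0.1 rad/s and value of joint stay below 0.3 rad and x of syringe_center in the frame of chest between -0.09 and 0.01 m and y of syringe_center in the frame of chest between -0.095 and 0.095 m and z of syringe_center in the frame of chest below 0.07 m and linear speed of syringe below 0.05 m/s and contact force between chest and the fingers below 0.3 N and distance of each of green_syringe_center, screwdriver, bolt_jar from where it was at the start of the episode below 0.03 m); the robot touches nothing.
It fails at once if the lid falls or is slammed (closing faster than 2 rad/s) (velocity of joint lid below -2 rad/s).
It fails at once if the white-plunger syringe is dropped (over 0.7 m/s out of the fingers) (linear speed of syringe above 0.7 m/s and contact force between syringe and the fingers below 0.1 N).
It fails at once if the green syringe, the screwdriver or the jar is disturbed (moved over 30 mm) (distance of any of green_syringe_center, screwdriver, bolt_jar from where it was at the start of the episode above 0.03 m).
It also fails if it takes over 72 s, if anything falls off the work surface, if the arm or the gripper's body presses on something with over 40 N, if the wrist force passes 120 N, or if a joint passes its speed limit or range.

## Robot

A 7-joint arm with a two-finger parallel gripper is mounted at the origin on the work surface. World frame = base frame: x ahead of the robot, y to its left, z up, the work surface at z = 0. Lengths are in m, angles in rad, forces in N, time in s.
With the tool pointing down it reaches from about 0.4 to 0.875 m from the base axis. Payload 6.5 kg.
Tool frame: the origin (TCP) lies at the very end of the fingers, on their centre line; the grasp point (between the pads) lies 19 mm behind it; z points along the fingers, y is the line along which they close (so a half turn about z gives the same grasp; the last joint's range is limited). The gripper opens to 85 mm and grips with 20 to 120 N. Pads are 22 mm wide; open, the fingers measure 114 mm over their backs; the gripper's body (76 mm by 85 mm) begins 54 mm behind the grasp point. The pads swing forward as they close: fully open they stand 13 mm farther back than shut.
Start: joints at [-1.387, 0.536, -0.004, 1.538, 0.003, 1.067, -0.071], TCP at [0.161, 0.63, 0.231] pointing down, gripper open.
Joint ranges: [-2.7, 2.7], [-0.37, 2.16], [-1.27, 1.26], [0.24, 2.4], [-1.31, 4.45], [0.19, 1.91], [-2.76, 2.76]. Speed limits (rad/s): [2.39, 2.39, 3.14, 3.14, 3.14, 3.14, 3.14].

## Interface

Orientations are given as a 3x3 rotation matrix whose columns are the frame's x, y, z axes.
In Python, from station import robot, cams gives the robot as it stands.
- The arm moves only by the tool jog_arm, never from a script. Its argument "deltas" is a list of rows, each an object of numbers: "dx", "dy", "dz": the shift along the world's x, y, z in cm; "rx", "ry", "rz": the turn, a rotation vector about the world's x, y, z in rad; "fingers": the closure, from -1 (fully open) to 1 (shut). In form: [{"dx": .., "dy": .., "dz": .., "rx": .., "ry": .., "rz": .., "fingers": ..}, ...]. A call has 1 to 8 rows; each row is the pose to reach, as a shift and turn from the pose commanded when the call began; what a row does not reach only later rows make up. A row lasts 1/12 s, in which the tool goes at most 41.7 mm and 7.16 degrees, less where a joint would pass 70% of its speed; a pose out of reach is approached as far as the arm can. A call with a gripper value outside its range is refused whole. The fingers move at their own pace and stop on an object; "squeeze" is the grip in N (left out, the last holds). Time passes only in rows, so rows that repeat a pose let the fingers close. It gives the time, the measured TCP pose, the force, the opening and the grip force at its end, in the units of the state.
- robot.read_state(): the state, without advancing time (a new reading comes with each control period).
- cams.camera(name): name is "side" or "top"; returns the picture (400x640x3 uint8, blue, green, red); there is no depth.
- cams.camera_params(name): a dict with "intrinsics" (3x3 intrinsics, pixels), "k1" (the pictures are not rectified: a ray, as slopes to the right and down, at radius r is drawn at 1 + k1 r^2 times it, then the intrinsics apply), "origin" and "attitude" of the camera in the world. Camera axes: x right, y down, z forward; pixel columns grow to the right and rows downward; lengths in m; the calibration is good to about 2 mm. A picture is of the moment at which its call begins. camera_params takes no time and is no camera call.
- robot.hand_in(): hands the job in; it is judged then, once.
The state is a dict: "time_s": time; "qpos": joint angles; "joint_vel": joint speeds; "tau": joint torques, N m; "tool_pos": TCP position; "tcp_rot": TCP orientation; "contact_force": force on the tool from outside, world axes, zero at the start; "moment": the same for the moment, N m; "gripper_width": finger opening in m; "finger_force": force on a finger pad.
Only numpy, scipy, OpenCV 4.12 (cv2) and the standard library are available. Lean on these libraries where they do the work, as an engineer would, in place of code of your own. Each camera call takes 0.05 s, during which the arm holds its last target. There are 200 camera calls.

## Working session

There is one attempt and no reset: what is moved stays moved. The work goes in short steps, Python scripts to look and compute and a tool call to move; the robot and the scene stay as the last step left them, time stands still between calls to the robot, and variables do not carry over. Pictures are saved under pics/ and viewed, at most 10 in all, crops included, and the job is handed in when it is done.

Besides the shell and the picture viewer there is one more tool, called after "Emit:" as name([rows], argument=value, ...), one row to a line, values as JSON. jog_arm: Moves the arm, as the interface text tells. Its arguments: {"type":"object","properties":{"deltas":{"type":"array"},"squeeze":{"type":"number"}},"required":["deltas"]}

```bash
ls; mkdir -p pics
cat > h.py <<'E'
import numpy as np, cv2
from station import robot, cams
def grab(n,f=None):
    im=cams.camera(n)
    if f: cv2.imwrite('pics/'+f,im)
    return im
def ray(n,uv):
    p=cams.camera_params(n);K=np.array(p['intrinsics']);R=np.array(p['attitude']);o=np.array(p['origin'])
    d=cv2.undistortPoints(np.array([[uv]],float),K,np.array([p['k1'],0,0,0,0.]))[0,0]
    return o,R@np.array([d[0],d[1],1])
def plane(n,uv,z):
    o,d=ray(n,uv);return o+d*(z-o[2])/d[2]
def proj(n,P):
    p=cams.camera_params(n);K=np.array(p['intrinsics']);R=np.array(p['attitude']);o=np.array(p['origin'])
    c=R.T@(np.array(P)-o);x=c[:2]/c[2];x=x*(1+p['k1']*(x@x));return K[:2,:2]@x+K[:2,2]
E
python3 - <<'E'
from h import *
a=grab('top','t0.png');b=grab('side','s0.png')
for n in('top','side'):print(cams.camera_params(n))
s=robot.read_state();print(s['time_s'],s['tool_pos'],s['tcp_rot'],s['gripper_width'])
E
```

```text
pics
{'intrinsics': array([[497.93947129,   0.        , 323.03943335],
       [  0.        , 497.93947129, 196.88179502],
       [  0.        ,   0.        ,   1.        ]]), 'k1': 0.02736742648279194, 'origin': array([ 0.33424194, -0.03912351,  1.5099236 ]), 'attitude': array([[ 0.00102739, -0.98704816,  0.16042091],
       [-0.9997948 , -0.0042594 , -0.01980451],
       [ 0.0202313 , -0.16036764, -0.98685   ]])}
{'intrinsics': array([[436.00491775,   0.        , 324.8848785 ],
       [  0.        , 436.00491775, 197.36760511],
       [  0.        ,   0.        ,   1.        ]]), 'k1': -0.05966055356580363, 'origin': array([0.21140212, 0.55379577, 0.8703718 ]), 'attitude': array([[-0.85650389, -0.38982464,  0.33828662],
       [-0.51595879,  0.62926913, -0.58121157],
       [ 0.01369727, -0.67235193, -0.74010491]])}
0.1 [0.16057809 0.62928548 0.23049132] [[-9.68980134e-01  2.47138496e-01 -2.51768405e-04]
 [ 2.47138591e-01  9.68978969e-01 -1.50810716e-03]
 [-1.28753047e-04 -1.52354757e-03 -9.99998831e-01]] 0.08542922614946144
```

View pics/t0.png

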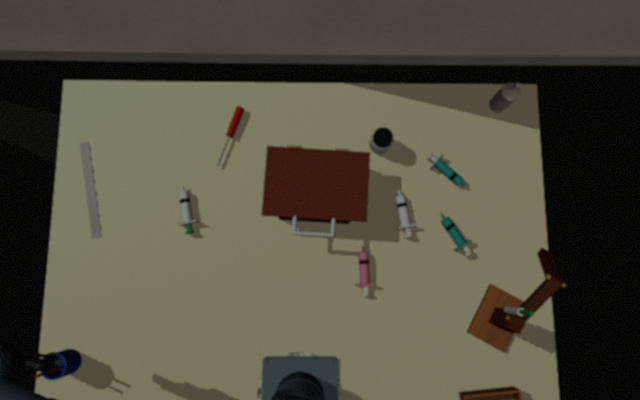

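View pics/s0.png

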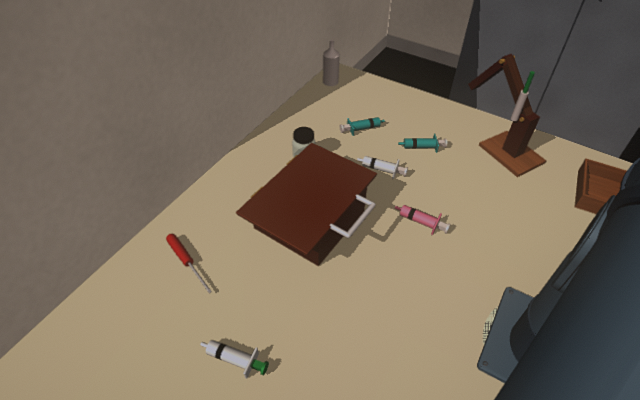

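Candidates in the top view are: white-plunger syringe (404,215), green-plunger (187,210), pink (364,272), turquoise (447,170) and (456,235). By description I choose (404,215). Next I measure it and check with a close crop.

Run:
```python
from h import *
a=cv2.imread('pics/t0.png');b=cv2.imread('pics/s0.png')
cr=np.vstack([cv2.resize(a[120:280,240:440],None,fx=3.5,fy=3.5,interpolation=cv2.INTER_CUBIC)[:, :700][120:420], cv2.resize(b[140:220,330:470],None,fx=5,fy=3.7,interpolation=cv2.INTER_CUBIC)])
cv2.imwrite('pics/c0.png',cr);print(cr.shape)
hsv=cv2.cvtColor(a,cv2.COLOR_BGR2HSV)
m=((hsv[...,1]>120)&((hsv[...,0]<12)|(hsv[...,0]>172))&(hsv[...,2]>50)).astype(np.uint8)
m[:,:250]=0;m[:,385:]=0;m[:140]=0;m[235:]=0
m=cv2.morphologyEx(m,cv2.MORPH_OPEN,np.ones((3,3)))
c=max(cv2.findContours(m,0,1)[0],key=cv2.contourArea)
ap=cv2.approxPolyDP(c,6,True)[:,0];print(ap)
for p in ap:print(p,plane('top',p,.105).round(4))
r=cv2.minAreaRect(c);print(r,plane('top',r[0],.105))
# white low-sat
w=((hsv[...,1]<45)&(hsv[...,2]>100)).astype(np.uint8)
n,l,st,ce=cv2.connectedComponentsWithStats(w)
for i in range(1,n):
    if st[i,4]>30:
        k=(l==i); pts=np.argwhere(k)[:,::-1].astype(np.float32); print(st[i],ce[i].round(1),cv2.minAreaRect(pts))
```

```text
(596, 700, 3)
[[268 147]
 [263 214]
 [365 220]
 [367 153]]
[268 147] [0.7084 0.0924 0.105 ]
[263 214] [0.5127 0.1029 0.105 ]
[365 220] [ 0.4966 -0.1867  0.105 ]
[367 153] [ 0.6923 -0.1949  0.105 ]
((316.2234802246094, 183.6482391357422), (102.9714126586914, 68.04894256591797), 3.814074993133545) [ 0.6010263  -0.04770879  0.105     ]
[ 79 141  23  98 726] [ 88.1 180.9] ((89.9736328125, 189.63998413085938), (97.46166229248047, 10.944169998168945), 82.23483276367188)
[427 154  11   8  46] [432.1 157.4] ((432.2586669921875, 157.39657592773438), (9.979290962219238, 5.25225830078125), 23.198589324951172)
[178 185   8  15  77] [181.7 192.8] ((181.5, 192.0), (14.0, 7.0), 90.0)
[396 190   9  13  69] [399.6 197.5] ((399.0294494628906, 196.11766052246094), (12.369317054748535, 7.761139392852783), 75.96376037597656)
[177 203  16  23 164] [184.  213.7] ((181.59999084472656, 213.80001831054688), (20.238576889038086, 15.17893123626709), 71.56504821777344)
[398 207  18  31 221] [404.6 220.9] ((404.6092529296875, 221.43577575683594), (29.559276580810547, 15.312007904052734), 59.534454345703125)
[291 216  43  20 228] [310.7 230. ] ((312.22454833984375, 225.8358612060547), (42.30785369873047, 18.06988525390625), 2.4895529747009277)
[464 246   7  10  43] [466.9 250.6] ((466.9310607910156, 250.32760620117188), (8.727680206298828, 5.199469089508057), 68.19859313964844)
[362 286   6  11  55] [364.6 291. ] ((364.5, 291.0), (10.0, 5.0), 90.0)
[299 352  14   4  46] [304.7 353.6] ((305.5, 353.5), (13.0, 3.0), 0.0)
```

View pics/c0.png

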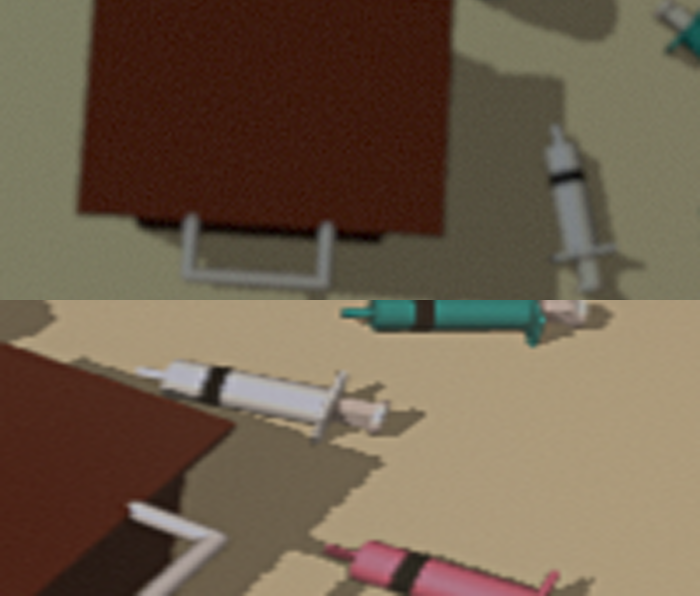

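The crop confirms it: white barrel and white plunger. In the top view, the nozzle tip is at about (398.6,190.9), the flange at (407.7,226.3), and the bar's middle at about (313.7,233.4).

```bash
cat >> h.py <<'E'
YAW=np.arctan2(-.0555,1)
CH=np.array([.602,-.0478,0]); RC=cv2.Rodrigues(np.array([0,0,YAW]))[0]
def cw(p): return CH+RC@np.array(p,float)
E
python3 - <<'E'
from h import *
print('bar',plane('top',(313.7,233.4),.101), 'pred',cw([-.145,0,.101]))
for e in((292.5,232.9),(335,234)):print(plane('top',e,.101))
for e in((398.6,190.9),(407.7,226.3),(408.6,235.7)):print('syr',plane('top',e,.015))
cs=lambda u,v:(u/5+330,v/3.7+140)
for e in(cs(135,72),cs(331,106),cs(380,117)):print('side syr',plane('side',e,.015))
print('side bar', [plane('side',e,.101) for e in ((372.5,203),(333,233))])
for n,z in(('green',.015),('jar',.085)):pass
print('jar',plane('top',(383,134),.085),'green',plane('top',(187,210),.015),plane('top',(185,190),.015),'pink',plane('top',(364,272),.015),plane('top',(363,250),.015))
E
```

```text
bar [ 0.45838688 -0.04105212  0.101     ] pred [ 0.4572228  -0.03976487  0.101     ]
[0.45964406 0.01893017 0.101     ]
[ 0.45685535 -0.10140858  0.101     ]
syr [ 0.59676984 -0.30004663  0.015     ]
syr [ 0.48831804 -0.32503419  0.015     ]
syr [ 0.45992245 -0.32698483  0.015     ]
side syr [ 0.59984122 -0.29328944  0.015     ]
side syr [ 0.48726628 -0.31859376  0.015     ]
side syr [ 0.4585999  -0.32230164  0.015     ]
side bar [array([ 0.45812276, -0.09425997,  0.101     ]), array([0.49256843, 0.03169515, 0.101     ])]
jar [ 0.75556385 -0.24537307  0.085     ] green [0.53553419 0.339898   0.015     ] [0.59654577 0.34861583 0.015     ] pink [ 0.35160169 -0.19111513  0.015     ] [ 0.41666001 -0.18894751  0.015     ]
```

Emit:
jog_arm([
  {"dx": 4, "dy": -2, "fingers": 0.2, "rz": -0.1},
  {"dx": 8, "dy": -4, "rz": -0.2, "fingers": 0.2},
  {"dx": 12, "dy": -6, "rz": -0.3, "fingers": 0.2},
  {"dx": 15, "dy": -9, "rz": -0.42, "fingers": 0.2},
  {"dx": 18, "dy": -12, "rz": -0.5, "fingers": 0.2},
  {"dx": 21, "dy": -15, "rz": -0.6, "fingers": 0.2},
  {"dx": 23, "dy": -18, "rz": -0.7, "fingers": 0.2},
  {"dx": 24, "dy": -22, "rz": -0.8, "fingers": 0.2},
], squeeze=40)

```text
validation failed for argument at $.de...
```

Emit:
jog_arm([
  {"dx": 4, "dy": -2, "dz": 0, "rx": 0, "ry": 0, "rz": -0.1, "fingers": 0.2},
  {"dx": 8, "dy": -4, "dz": 0, "rx": 0, "ry": 0, "rz": -0.2, "fingers": 0.2},
  {"dx": 12, "dy": -6, "dz": 0, "rx": 0, "ry": 0, "rz": -0.3, "fingers": 0.2},
  {"dx": 15, "dy": -9, "dz": 0, "rx": 0, "ry": 0, "rz": -0.4, "fingers": 0.2},
  {"dx": 18, "dy": -12, "dz": 0, "rx": 0, "ry": 0, "rz": -0.5, "fingers": 0.2},
  {"dx": 21, "dy": -15, "dz": 0, "rx": 0, "ry": 0, "rz": -0.6, "fingers": 0.2},
  {"dx": 23, "dy": -18, "dz": 0, "rx": 0, "ry": 0, "rz": -0.7, "fingers": 0.2},
  {"dx": 24, "dy": -22, "dz": 0, "rx": 0, "ry": 0, "rz": -0.8, "fingers": 0.2},
], squeeze=40)

```text
time_s: 0.77
tool_pos: [0.4024, 0.4125, 0.2311]
tcp_rot: [[-0.492, 0.871, 0.002], [0.871, 0.492, 0.0], [-0.001, 0.002, -1.0]]
contact_force: [0.6, -0.2, 1.5]
gripper_width: 0.034
finger_force: 0.0
```

Emit:
jog_arm([
  {"dx": 3, "dy": -4, "dz": 0, "rx": 0, "ry": 0, "rz": -0.1, "fingers": 0.2},
  {"dx": 5, "dy": -8, "dz": 0, "rx": 0, "ry": 0, "rz": -0.2, "fingers": 0.2},
  {"dx": 5.6, "dy": -12, "dz": 0, "rx": 0, "ry": 0, "rz": -0.3, "fingers": 0.2},
  {"dx": 5.6, "dy": -16, "dz": 0, "rx": 0, "ry": 0, "rz": -0.4, "fingers": 0.2},
  {"dx": 5.6, "dy": -20, "dz": 0, "rx": 0, "ry": 0, "rz": -0.5, "fingers": 0.2},
  {"dx": 5.6, "dy": -24, "dz": 0, "rx": 0, "ry": 0, "rz": -0.577, "fingers": 0.2},
  {"dx": 5.6, "dy": -28, "dz": 0, "rx": 0, "ry": 0, "rz": -0.577, "fingers": 0.2},
  {"dx": 5.6, "dy": -32, "dz": 0, "rx": 0, "ry": 0, "rz": -0.577, "fingers": 0.2},
])

```text
time_s: 1.43
tool_pos: [0.4547, 0.0932, 0.2311]
tcp_rot: [[0.056, 0.998, -0.0], [0.998, -0.056, 0.0], [-0.0, -0.0, -1.0]]
contact_force: [0.9, -0.5, -0.3]
gripper_width: 0.0341
finger_force: 0.0
```

Emit:
jog_arm([
  {"dx": 0, "dy": -4, "dz": 0, "rx": 0, "ry": 0, "rz": 0, "fingers": 0.2},
  {"dx": 0, "dy": -8, "dz": -1, "rx": 0, "ry": 0, "rz": 0, "fingers": 0.2},
  {"dx": 0, "dy": -11, "dz": -3, "rx": 0, "ry": 0, "rz": 0, "fingers": 0.2},
  {"dx": 0, "dy": -13.1, "dz": -6, "rx": 0, "ry": 0, "rz": 0, "fingers": 0.2},
  {"dx": 0, "dy": -13.1, "dz": -9, "rx": 0, "ry": 0, "rz": 0, "fingers": 0.2},
  {"dx": 0, "dy": -13.1, "dz": -9.5, "rx": 0, "ry": 0, "rz": 0, "fingers": 0.2},
])

```text
time_s: 1.93
tool_pos: [0.4522, -0.0372, 0.1328]
tcp_rot: [[0.059, 0.998, -0.007], [0.998, -0.059, -0.001], [-0.002, -0.007, -1.0]]
contact_force: [-0.9, 0.1, -0.4]
gripper_width: 0.0345
finger_force: 0.0
```

Run:
```python
from h import *
a=grab('top','t1.png');b=grab('side','s1.png')
s=robot.read_state();print(s['time_s'],s['tool_pos'],s['tcp_rot'],s['qpos'],s['gripper_width'])
cv2.imwrite('pics/c1.png',np.hstack([cv2.resize(a[170:290,250:370],None,fx=3.3,fy=3.3),cv2.resize(b[140:260,290:410],None,fx=3.3,fy=3.3)]))
```

```text
2.0333 [ 0.45422075 -0.03562722  0.13546657] [[ 5.59575637e-02  9.98426708e-01 -3.58604184e-03]
 [ 9.98433007e-01 -5.59591028e-02 -3.30240634e-04]
 [-5.30392753e-04 -3.56194307e-03 -9.99993516e-01]] [-0.42890565  0.39310263  0.49528433  2.13411193 -0.29212965  0.68235458
  0.2078996 ] 0.0340160985953754
```

View pics/c1.png

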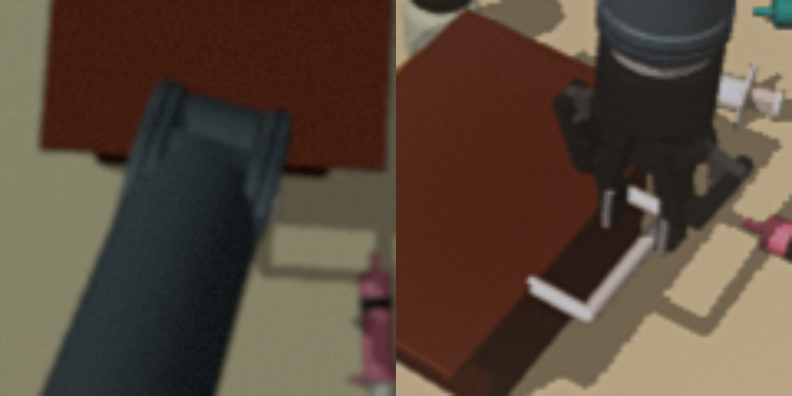

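The fingers straddle the bar: one in the gap, one in front. Going down and closing.

Emit:
jog_arm([
  {"dx": 0.2, "dy": 0, "dz": -2, "rx": 0, "ry": 0, "rz": 0, "fingers": 0.2},
  {"dx": 0.2, "dy": 0, "dz": -4, "rx": 0, "ry": 0, "rz": 0, "fingers": 0.2},
  {"dx": 0.2, "dy": 0, "dz": -5.4, "rx": 0, "ry": 0, "rz": 0, "fingers": 0.2},
  {"dx": 0.2, "dy": 0, "dz": -5.4, "rx": 0, "ry": 0, "rz": 0, "fingers": 1},
  {"dx": 0.2, "dy": 0, "dz": -5.4, "rx": 0, "ry": 0, "rz": 0, "fingers": 1},
  {"dx": 0.2, "dy": 0, "dz": -5.4, "rx": 0, "ry": 0, "rz": 0, "fingers": 1},
  {"dx": 0.2, "dy": 0, "dz": -5.4, "rx": 0, "ry": 0, "rz": 0, "fingers": 1},
  {"dx": 0.2, "dy": 0, "dz": -5.4, "rx": 0, "ry": 0, "rz": 0, "fingers": 1},
])

```text
time_s: 2.7
tool_pos: [0.4576, -0.035, 0.0833]
tcp_rot: [[0.055, 0.998, 0.001], [0.998, -0.055, 0.001], [0.001, 0.001, -1.0]]
contact_force: [-3.7, 4.0, 6.4]
gripper_width: 0.0105
finger_force: 39.8
```

Emit:
jog_arm([
  {"dx": 0.12, "dy": 0, "dz": 1.96, "rx": 0, "ry": 0, "rz": 0, "fingers": 1},
  {"dx": 0.41, "dy": -0.02, "dz": 3.9, "rx": 0, "ry": 0, "rz": 0, "fingers": 1},
  {"dx": 0.84, "dy": -0.05, "dz": 5.8, "rx": 0, "ry": 0, "rz": 0, "fingers": 1},
  {"dx": 1.43, "dy": -0.08, "dz": 7.7, "rx": 0, "ry": 0, "rz": 0, "fingers": 1},
  {"dx": 2.16, "dy": -0.12, "dz": 9.5, "rx": 0, "ry": 0, "rz": 0, "fingers": 1},
  {"dx": 3.04, "dy": -0.17, "dz": 11.25, "rx": 0, "ry": 0, "rz": 0, "fingers": 1},
  {"dx": 4.06, "dy": -0.23, "dz": 12.9, "rx": 0, "ry": 0, "rz": 0, "fingers": 1},
  {"dx": 5.2, "dy": -0.29, "dz": 14.5, "rx": 0, "ry": 0, "rz": 0, "fingers": 1},
])

```text
time_s: 3.37
tool_pos: [0.5065, -0.0379, 0.2278]
tcp_rot: [[0.056, 0.998, -0.006], [0.998, -0.056, 0.002], [0.002, -0.007, -1.0]]
contact_force: [-6.1, 3.9, -0.7]
gripper_width: 0.0103
finger_force: 38.9
```

Emit:
jog_arm([
  {"dx": 1.27, "dy": -0.07, "dz": 1.49, "rx": 0, "ry": 0, "rz": 0, "fingers": 1},
  {"dx": 2.65, "dy": -0.15, "dz": 2.88, "rx": 0, "ry": 0, "rz": 0, "fingers": 1},
  {"dx": 4.14, "dy": -0.23, "dz": 4.15, "rx": 0, "ry": 0, "rz": 0, "fingers": 1},
  {"dx": 5.73, "dy": -0.32, "dz": 5.3, "rx": 0, "ry": 0, "rz": 0, "fingers": 1},
  {"dx": 7.4, "dy": -0.41, "dz": 6.32, "rx": 0, "ry": 0, "rz": 0, "fingers": 1},
  {"dx": 9.16, "dy": -0.51, "dz": 7.2, "rx": 0, "ry": 0, "rz": 0, "fingers": 1},
  {"dx": 10.97, "dy": -0.61, "dz": 7.94, "rx": 0, "ry": 0, "rz": 0, "fingers": 1},
  {"dx": 10.97, "dy": -0.61, "dz": 7.94, "rx": 0, "ry": 0, "rz": 0, "fingers": 1},
])

```text
time_s: 4.03
tool_pos: [0.6229, -0.0448, 0.3112]
tcp_rot: [[0.055, 0.998, 0.007], [0.998, -0.055, 0.0], [0.001, 0.007, -1.0]]
contact_force: [-3.7, 2.4, 16.3]
gripper_width: 0.0103
finger_force: 42.2
```

Run:
```python
from h import *
b=grab('side','s2.png')
s=robot.read_state();print(s['time_s'],s['tool_pos'],s['contact_force'],s['finger_force'],s['qpos'])
H=cw([.1,0,.095]);p=s['tool_pos']-np.array([0,0,-.019]);r=RC.T@(p-H);print(r,np.hypot(r[0],r[2]),np.arctan2(r[2],-r[0])-.0245)
```

```text
4.0833 [ 0.62222231 -0.04474762  0.31102017] [-3.85522806  2.77927715 14.53295448] 42.11002707481384 [-0.39597725  0.45766605  0.56483046  1.55280604 -0.25817892  1.19865688
  0.15936566]
[-0.07997791  0.0041683   0.23502017] 0.2482558073623783 1.2182868567161622
```

View pics/s2.png

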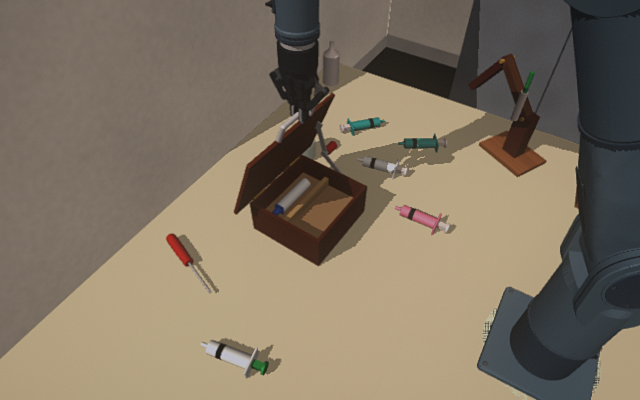

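The lid is up and about to reach the stay's stop; the red knee is near (333,147). Going on to the stop.

Emit:
jog_arm([
  {"dx": 0.8, "dy": -0.04, "dz": 0.1, "rx": 0, "ry": 0, "rz": 0, "fingers": 1},
  {"dx": 1.5, "dy": -0.08, "dz": 0.2, "rx": 0, "ry": 0, "rz": 0, "fingers": 1},
  {"dx": 2.1, "dy": -0.1, "dz": 0.3, "rx": 0, "ry": 0, "rz": 0, "fingers": 1},
  {"dx": 2.4, "dy": -0.1, "dz": 0.3, "rx": 0, "ry": 0, "rz": 0, "fingers": 1},
  {"dx": 2.4, "dy": -0.1, "dz": 0.3, "rx": 0, "ry": 0, "rz": 0, "fingers": 1},
  {"dx": 2.4, "dy": -0.1, "dz": 0.3, "rx": 0, "ry": 0, "rz": 0, "fingers": 1},
  {"dx": 2.4, "dy": -0.1, "dz": 0.3, "rx": 0, "ry": 0, "rz": 0, "fingers": 1},
])

```text
time_s: 4.67
tool_pos: [0.6412, -0.0458, 0.3161]
tcp_rot: [[0.056, 0.998, -0.001], [0.998, -0.056, 0.003], [0.003, -0.001, -1.0]]
contact_force: [-23.0, 4.5, 35.4]
gripper_width: 0.0105
finger_force: 44.6
```

```bash
cat >> h.py <<'E'
def redk(b):
    h=cv2.cvtColor(b,cv2.COLOR_BGR2HSV)
    m=((h[...,1]>170)&((h[...,0]<6)|(h[...,0]>174))&(h[...,2]>110)).astype(np.uint8)
    n,l,st,ce=cv2.connectedComponentsWithStats(m)
    return [(st[i].tolist(),ce[i].round(1).tolist()) for i in range(1,n) if st[i,4]>8]
def side_knee(uv,yc=-.145):  # intersect ray with chest plane y=yc
    o,d=ray('side',uv);o=RC.T@(o-CH);d=RC.T@d;return (o+d*(yc-o[1])/d[1]).round(4)
E
python3 - <<'E'
from h import *
b=grab('side','s3.png');t=grab('top','t3.png')
print('side',redk(b),'top',redk(t))
s=robot.read_state();print(s['time_s'],s['tool_pos'],s['contact_force'],s['finger_force'])
H=cw([.1,0,.095]);p=s['tool_pos']-np.array([0,0,-.019]);r=RC.T@(p-H);print(r,np.hypot(r[0],r[2]),np.arctan2(r[2],-r[0])-.0245)
print('locked knee in side/top px',[proj(n,cw([.004,y,.15])).round() for n in('side','top') for y in(-.12,-.14)])
E
```

```text
side [([167, 234, 22, 30, 247], [177.2, 248.3])] top [([227, 107, 13, 28, 71], [233.4, 119.5])]
4.7667 [ 0.64123266 -0.04585819  0.31611981] [-23.11588972   5.40804569  35.8200423 ] 44.63394284248352
[-0.06093523  0.00411289  0.24011981] 0.2477309512358624 1.297772493331691
locked knee in side/top px [array([337., 149.]), array([341., 144.]), array([359., 181.]), array([367., 182.])]
```

Run:
```python
from h import *
b=cv2.imread('pics/s3.png');t=cv2.imread('pics/t3.png')
cv2.imwrite('pics/c3.png',np.hstack([cv2.resize(b[90:210,270:390],None,fx=3.3,fy=3.3),cv2.resize(t[130:250,280:400],None,fx=3.3,fy=3.3)]))
print(cv2.cvtColor(b[140:156,326:346:4],cv2.COLOR_BGR2HSV)[::4].tolist())
```

```text
[[[12, 32, 80], [19, 74, 114], [16, 85, 99], [3, 198, 90], [18, 78, 176]], [[13, 39, 59], [12, 78, 88], [2, 185, 95], [2, 183, 103], [9, 124, 111]], [[17, 75, 99], [17, 32, 72], [3, 178, 76], [6, 143, 84], [19, 71, 183]], [[16, 66, 85], [17, 38, 60], [10, 115, 102], [19, 69, 184], [19, 70, 181]]]
```

View pics/c3.png

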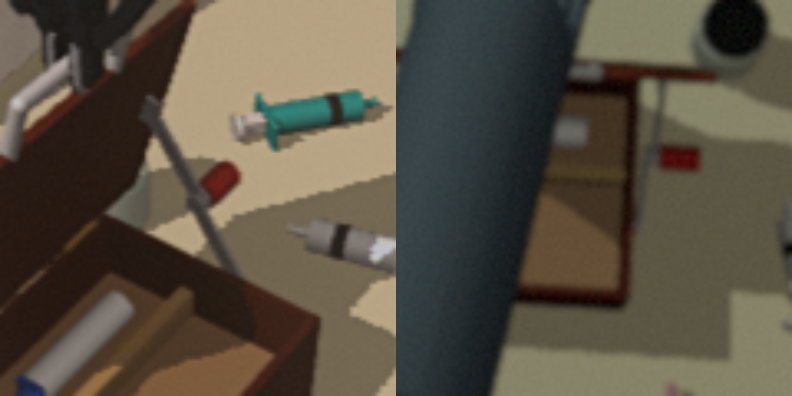

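The stay looks straight or nearly snapped over; roller at side (337,146), top (366,178). I triangulate it from a colour mask.

```bash
cat >> h.py <<'E'
def roller(n,im,box):
    x0,y0,x1,y1=box;h=cv2.cvtColor(im,cv2.COLOR_BGR2HSV)
    m=np.zeros(im.shape[:2],np.uint8)
    m[y0:y1,x0:x1]=((h[...,1]>140)&((h[...,0]<6)|(h[...,0]>174))&(h[...,2]>65))[y0:y1,x0:x1]
    k,l,st,ce=cv2.connectedComponentsWithStats(m);
    if k<2:return None
    i=1+st[1:,4].argmax();return ce[i],st[i]
def tri(us,ut):
    A=np.zeros((3,3));b=np.zeros(3)
    for n,u in(('side',us),('top',ut)):
        o,d=ray(n,u);d=d/np.linalg.norm(d);P=np.eye(3)-np.outer(d,d);A+=P;b+=P@o
    w=np.linalg.solve(A,b);return w,RC.T@(w-CH)
E
python3 - <<'E'
from h import *
b=cv2.imread('pics/s3.png');t=cv2.imread('pics/t3.png')
rs=roller('side',b,(328,132,350,158));rt=roller('top',t,(356,165,380,190));print(rs,rt)
print(tri(rs[0],rt[0]))
E
```

```text
(array([336.48, 144.08]), array([331, 139,  11,  12,  75], dtype=int32)) (array([365.4137931, 177.9137931]), array([360, 175,  12,   6,  58], dtype=int32))
(array([ 0.61017506, -0.1846834 ,  0.1478244 ]), array([ 0.01574785, -0.13622005,  0.1478244 ]))
```

Knee at in-line position, held by tension. Easing the pull slowly so the spring snaps it over.

Emit:
jog_arm([
  {"dx": -0.1, "dy": 0, "dz": -0.1, "rx": 0, "ry": 0, "rz": 0, "fingers": 1},
  {"dx": -0.2, "dy": 0, "dz": -0.2, "rx": 0, "ry": 0, "rz": 0, "fingers": 1},
  {"dx": -0.3, "dy": 0, "dz": -0.3, "rx": 0, "ry": 0, "rz": 0, "fingers": 1},
  {"dx": -0.4, "dy": 0, "dz": -0.3, "rx": 0, "ry": 0, "rz": 0, "fingers": 1},
  {"dx": -0.5, "dy": 0, "dz": -0.3, "rx": 0, "ry": 0, "rz": 0, "fingers": 1},
  {"dx": -0.5, "dy": 0, "dz": -0.3, "rx": 0, "ry": 0, "rz": 0, "fingers": 1},
  {"dx": -0.6, "dy": 0, "dz": -0.3, "rx": 0, "ry": 0, "rz": 0, "fingers": 1},
  {"dx": -0.6, "dy": 0, "dz": -0.3, "rx": 0, "ry": 0, "rz": 0, "fingers": 1},
])

```text
time_s: 5.43
tool_pos: [0.6394, -0.0457, 0.3156]
tcp_rot: [[0.056, 0.998, 0.01], [0.998, -0.056, 0.003], [0.003, 0.01, -1.0]]
contact_force: [-13.9, 4.3, 40.2]
gripper_width: 0.0105
finger_force: 45.0
```

```bash
cat > look.py <<'E'
from h import *
import sys
b=grab('side','s_%s.png'%sys.argv[1]);t=grab('top','t_%s.png'%sys.argv[1])
rs=roller('side',b,(320,120,356,175));rt=roller('top',t,(340,150,385,210));print(rs,rt)
if rs and rt: print(tri(rs[0],rt[0]))
s=robot.read_state();print(s['time_s'],s['tool_pos'],s['contact_force'],s['finger_force'],s['gripper_width'])
p=s['tool_pos']-np.array([0,0,-.019]);r=RC.T@(p-cw([.1,0,.095]));print(r,np.arctan2(r[2],-r[0])-.0245)
E
python3 look.py a
```

```text
(array([338., 144.]), array([333, 139,  11,  11,  77], dtype=int32)) (array([365.61818182, 179.12727273]), array([360, 177,  12,   6,  55], dtype=int32))
(array([ 0.60621316, -0.18506475,  0.14966796]), array([ 0.01181318, -0.13682036,  0.14966796]))
5.5333 [ 0.63938245 -0.04569259  0.31559936] [-14.62212641   3.69948721  39.79332584] 44.99939024448395 0.010267086823458836
[-0.06279177  0.00417571  0.23959936] 1.2899904590349534
```

Emit:
jog_arm([
  {"dx": -0.1, "dy": 0, "dz": 0.2, "rx": 0, "ry": 0, "rz": 0, "fingers": 1},
  {"dx": -0.2, "dy": 0, "dz": 0.3, "rx": 0, "ry": 0, "rz": 0, "fingers": 1},
  {"dx": -0.3, "dy": 0, "dz": 0.3, "rx": 0, "ry": 0, "rz": 0, "fingers": 1},
  {"dx": -0.4, "dy": 0, "dz": 0.3, "rx": 0, "ry": 0, "rz": 0, "fingers": 1},
  {"dx": -0.4, "dy": 0, "dz": 0.3, "rx": 0, "ry": 0, "rz": 0, "fingers": 1},
  {"dx": -0.4, "dy": 0, "dz": 0.3, "rx": 0, "ry": 0, "rz": 0, "fingers": 1},
])

```text
time_s: 6.03
tool_pos: [0.6347, -0.0454, 0.3146]
tcp_rot: [[0.055, 0.998, 0.007], [0.998, -0.055, 0.002], [0.002, 0.006, -1.0]]
contact_force: [-5.8, 3.5, 19.5]
gripper_width: 0.0101
finger_force: 42.9
```

```bash
python3 look.py b
```

```text
(array([340.33766234, 143.85714286]), array([335, 139,  11,  12,  77], dtype=int32)) (array([365.92592593, 181.38888889]), array([360, 179,  12,   6,  54], dtype=int32))
(array([ 0.5994463 , -0.18539721,  0.15289675]), array([ 0.00507513, -0.13752729,  0.15289675]))
6.1333 [ 0.63471368 -0.04541926  0.31452936] [-6.21164676  3.33418043 19.44611728] 42.85793602466583 0.010580885353468324
[-0.06746852  0.00418991  0.23852936] 1.2706448720730505
```

Emit:
jog_arm([
  {"dx": -0.2, "dy": 0, "dz": 0.15, "rx": 0, "ry": 0, "rz": 0, "fingers": 1},
  {"dx": -0.3, "dy": 0, "dz": 0.15, "rx": 0, "ry": 0, "rz": 0, "fingers": 1},
  {"dx": -0.3, "dy": 0, "dz": 0.15, "rx": 0, "ry": 0, "rz": 0, "fingers": 1},
  {"dx": -0.3, "dy": 0, "dz": 0.15, "rx": 0, "ry": 0, "rz": 0, "fingers": 0.2},
  {"dx": -0.3, "dy": 0, "dz": 0.15, "rx": 0, "ry": 0, "rz": 0, "fingers": 0.2},
  {"dx": -0.3, "dy": 0, "dz": 0.15, "rx": 0, "ry": 0, "rz": 0, "fingers": 0.2},
])

```text
time_s: 6.63
tool_pos: [0.6299, -0.0463, 0.3111]
tcp_rot: [[0.056, 0.998, -0.0], [0.998, -0.056, -0.001], [-0.001, -0.0, -1.0]]
contact_force: [0.5, 0.0, 0.3]
gripper_width: 0.0341
finger_force: 0.0
```

Emit:
jog_arm([
  {"dx": 0, "dy": 0, "dz": 2, "rx": 0, "ry": 0, "rz": 0, "fingers": 0.2},
  {"dx": 0, "dy": 0, "dz": 5, "rx": 0, "ry": 0, "rz": 0, "fingers": 0.2},
  {"dx": -3, "dy": -2, "dz": 6.5, "rx": 0, "ry": 0, "rz": 0, "fingers": 0.2},
  {"dx": -6, "dy": -4, "dz": 6.5, "rx": 0, "ry": 0, "rz": 0, "fingers": 0.2},
  {"dx": -9, "dy": -6, "dz": 6.5, "rx": 0, "ry": 0, "rz": 0, "fingers": 0.2},
  {"dx": -12, "dy": -8, "dz": 6.5, "rx": 0, "ry": 0, "rz": 0, "fingers": 0.2},
])

```text
time_s: 7.13
tool_pos: [0.5085, -0.1271, 0.376]
tcp_rot: [[0.056, 0.998, -0.0], [0.998, -0.056, -0.001], [-0.001, -0.0, -1.0]]
contact_force: [0.2, -0.4, 0.4]
gripper_width: 0.0342
finger_force: 0.0
```

```bash
python3 look.py c
```

```text
(array([341.2125, 144.0375]), array([336, 139,  11,  13,  80], dtype=int32)) None
7.2333 [ 0.50546359 -0.13104572  0.37659155] [ 0.37810911 -0.14574056 -0.17176116] 0.0 0.0337451454097368
[-0.19177504 -0.08846735  0.30059155] 0.9784088700982445
```

Emit:
jog_arm([
  {"dx": -1, "dy": -4, "dz": 0, "rx": 0, "ry": 0, "rz": -0.12, "fingers": -0.3},
  {"dx": -1, "dy": -8, "dz": 0, "rx": 0, "ry": 0, "rz": -0.24, "fingers": -0.3},
  {"dx": 0, "dy": -12, "dz": 0, "rx": 0, "ry": 0, "rz": -0.36, "fingers": -0.3},
  {"dx": 1, "dy": -16, "dz": -2, "rx": 0, "ry": 0, "rz": -0.48, "fingers": -0.3},
  {"dx": 2, "dy": -18.2, "dz": -5, "rx": 0, "ry": 0, "rz": -0.6, "fingers": -0.3},
  {"dx": 2, "dy": -18.2, "dz": -9, "rx": 0, "ry": 0, "rz": -0.72, "fingers": -0.3},
  {"dx": 2, "dy": -18.2, "dz": -13, "rx": 0, "ry": 0, "rz": -0.84, "fingers": -0.3},
  {"dx": 2, "dy": -18.2, "dz": -16, "rx": 0, "ry": 0, "rz": -0.96, "fingers": -0.3},
])

```text
time_s: 7.9
tool_pos: [0.5289, -0.3079, 0.2126]
tcp_rot: [[0.854, 0.521, -0.003], [0.521, -0.854, 0.001], [-0.002, -0.002, -1.0]]
contact_force: [0.7, 1.6, -0.2]
gripper_width: 0.0557
finger_force: 0.0
```

Emit:
jog_arm([
  {"dx": 0, "dy": 0, "dz": -3, "rx": 0, "ry": 0, "rz": -0.12, "fingers": -0.3},
  {"dx": 0, "dy": 0, "dz": -6, "rx": 0, "ry": 0, "rz": -0.24, "fingers": -0.3},
  {"dx": 0, "dy": 0, "dz": -9, "rx": 0, "ry": 0, "rz": -0.335, "fingers": -0.3},
  {"dx": 0, "dy": 0, "dz": -11, "rx": 0, "ry": 0, "rz": -0.335, "fingers": -0.3},
  {"dx": 0, "dy": 0, "dz": -11, "rx": 0, "ry": 0, "rz": -0.335, "fingers": -0.3},
])

```text
time_s: 8.32
tool_pos: [0.5277, -0.3058, 0.1014]
tcp_rot: [[0.976, 0.218, -0.007], [0.219, -0.976, 0.003], [-0.007, -0.005, -1.0]]
contact_force: [-0.0, 0.2, -0.6]
gripper_width: 0.0556
finger_force: 0.0
```

```bash
python3 look.py d
python3 - <<'E'
from h import *
b=cv2.imread('pics/s_d.png');t=cv2.imread('pics/t_d.png')
cv2.imwrite('pics/c4.png',np.hstack([cv2.resize(b[100:220,310:430],None,fx=3.3,fy=3.3),cv2.resize(t[150:270,330:450],None,fx=3.3,fy=3.3)]))
E
```

```text
(array([341.2125, 144.0375]), array([336, 139,  11,  13,  80], dtype=int32)) (array([365.74576271, 182.13559322]), array([360, 180,  12,   6,  59], dtype=int32))
(array([ 0.59690847, -0.18483256,  0.1539479 ]), array([ 0.00250991, -0.13710414,  0.1539479 ]))
8.4167 [ 0.52997107 -0.30802597  0.10609093] [ 0.96021666  1.14160489 -0.34685113] 0.0 0.05554992714835669
[-0.15749791 -0.26381757  0.03009093] 0.1642810153311737
```

View pics/c4.png

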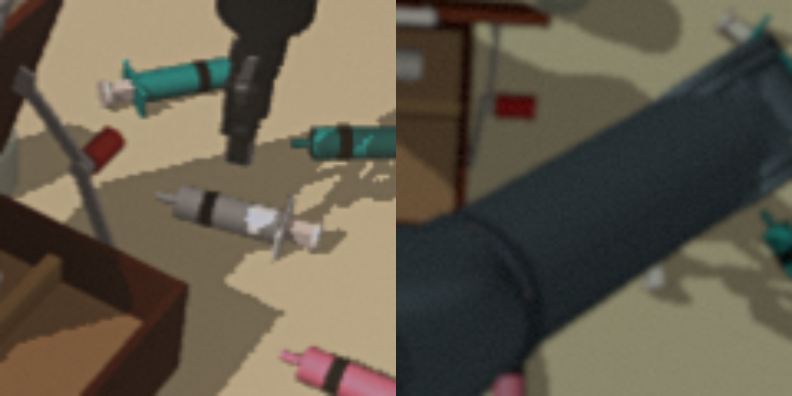

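The stay is snapped over (knee chest x≈2.5 mm) and the fingers stand above the white syringe. Descending and gripping.

Emit:
jog_arm([
  {"dx": 0, "dy": -0.3, "dz": -3, "rx": 0, "ry": 0, "rz": 0, "fingers": -0.3},
  {"dx": 0, "dy": -0.4, "dz": -6, "rx": 0, "ry": 0, "rz": 0, "fingers": -0.3},
  {"dx": 0, "dy": -0.4, "dz": -8.5, "rx": 0, "ry": 0, "rz": 0, "fingers": -0.3},
  {"dx": 0, "dy": -0.4, "dz": -9.8, "rx": 0, "ry": 0, "rz": 0, "fingers": -0.3},
  {"dx": 0, "dy": -0.4, "dz": -9.8, "rx": 0, "ry": 0, "rz": 0, "fingers": 0.1},
  {"dx": 0, "dy": -0.4, "dz": -9.8, "rx": 0, "ry": 0, "rz": 0, "fingers": 0.6},
  {"dx": 0, "dy": -0.4, "dz": -9.8, "rx": 0, "ry": 0, "rz": 0, "fingers": 1},
  {"dx": 0, "dy": -0.4, "dz": -9.8, "rx": 0, "ry": 0, "rz": 0, "fingers": 1},
], squeeze=30)

```text
time_s: 9.08
tool_pos: [0.5313, -0.3127, 0.0102]
tcp_rot: [[0.976, 0.218, 0.003], [0.218, -0.976, -0.002], [0.002, 0.002, -1.0]]
contact_force: [0.0, 0.3, -0.1]
gripper_width: 0.029
finger_force: 29.8
```

Emit:
jog_arm([
  {"dx": 0, "dy": 0, "dz": 0, "rx": 0, "ry": 0, "rz": 0, "fingers": 1},
  {"dx": 0, "dy": 0, "dz": 0, "rx": 0, "ry": 0, "rz": 0, "fingers": 1},
  {"dx": 0, "dy": 0, "dz": 1, "rx": 0, "ry": 0, "rz": 0, "fingers": 1},
  {"dx": 0, "dy": 0, "dz": 3, "rx": 0, "ry": 0, "rz": 0, "fingers": 1},
  {"dx": 0, "dy": 0, "dz": 6, "rx": 0, "ry": 0, "rz": 0, "fingers": 1},
  {"dx": 0, "dy": 0, "dz": 9, "rx": 0, "ry": 0, "rz": 0, "fingers": 1},
  {"dx": 0, "dy": 0, "dz": 12, "rx": 0, "ry": 0, "rz": 0, "fingers": 1},
  {"dx": 0, "dy": 0, "dz": 14, "rx": 0, "ry": 0, "rz": 0, "fingers": 1},
])

```text
time_s: 9.75
tool_pos: [0.5306, -0.3127, 0.1519]
tcp_rot: [[0.976, 0.217, 0.003], [0.217, -0.976, -0.002], [0.002, 0.002, -1.0]]
contact_force: [1.9, -0.6, -0.7]
gripper_width: 0.0288
finger_force: 30.0
```

Emit:
jog_arm([
  {"dx": -1, "dy": 0, "dz": 3, "rx": 0, "ry": 0, "rz": 0.1, "fingers": 1},
  {"dx": -3, "dy": 2, "dz": 6, "rx": 0, "ry": 0, "rz": 0.2, "fingers": 1},
  {"dx": -5, "dy": 4, "dz": 9, "rx": 0, "ry": 0, "rz": 0.3, "fingers": 1},
  {"dx": -6, "dy": 7, "dz": 10, "rx": 0, "ry": 0, "rz": 0.4, "fingers": 1},
  {"dx": -6, "dy": 10, "dz": 10, "rx": 0, "ry": 0, "rz": 0.5, "fingers": 1},
  {"dx": -6, "dy": 13, "dz": 10, "rx": 0, "ry": 0, "rz": 0.62, "fingers": 1},
  {"dx": -6, "dy": 16, "dz": 10, "rx": 0, "ry": 0, "rz": 0.74, "fingers": 1},
  {"dx": -6, "dy": 19, "dz": 10, "rx": 0, "ry": 0, "rz": 0.86, "fingers": 1},
])

```text
time_s: 10.42
tool_pos: [0.4696, -0.1206, 0.249]
tcp_rot: [[0.467, 0.884, 0.001], [0.884, -0.467, 0.001], [0.001, 0.001, -1.0]]
contact_force: [-0.6, 0.0, -0.5]
gripper_width: 0.0289
finger_force: 30.0
```

Emit:
jog_arm([
  {"dx": 0, "dy": 3, "dz": 0, "rx": 0, "ry": 0, "rz": 0.12, "fingers": 1},
  {"dx": 0, "dy": 6, "dz": 0, "rx": 0, "ry": 0, "rz": 0.24, "fingers": 1},
  {"dx": 0, "dy": 8, "dz": 0, "rx": 0, "ry": 0, "rz": 0.36, "fingers": 1},
  {"dx": 0, "dy": 8, "dz": 0, "rx": 0, "ry": 0, "rz": 0.435, "fingers": 1},
  {"dx": 0, "dy": 8, "dz": 0, "rx": 0, "ry": 0, "rz": 0.435, "fingers": 1},
  {"dx": 0, "dy": 8, "dz": 0, "rx": 0, "ry": 0, "rz": 0.435, "fingers": 1},
])

```text
time_s: 10.92
tool_pos: [0.4699, -0.0425, 0.2487]
tcp_rot: [[0.059, 0.998, 0.0], [0.998, -0.059, 0.0], [0.0, 0.0, -1.0]]
contact_force: [-1.1, -0.7, -0.6]
gripper_width: 0.0288
finger_force: 30.0
```

Emit:
jog_arm([
  {"dx": 2, "dy": 0, "dz": 0, "rx": 0, "ry": -0.05, "rz": 0, "fingers": 1},
  {"dx": 4, "dy": 0, "dz": 0, "rx": 0, "ry": -0.1, "rz": 0, "fingers": 1},
  {"dx": 6, "dy": 0, "dz": -2, "rx": 0, "ry": -0.15, "rz": 0, "fingers": 1},
  {"dx": 8, "dy": 0, "dz": -4, "rx": 0, "ry": -0.15, "rz": 0, "fingers": 1},
  {"dx": 8.8, "dy": 0, "dz": -6, "rx": 0, "ry": -0.15, "rz": 0, "fingers": 1},
  {"dx": 8.8, "dy": 0, "dz": -8, "rx": 0, "ry": -0.15, "rz": 0, "fingers": 1},
  {"dx": 8.8, "dy": 0, "dz": -8, "rx": 0, "ry": -0.15, "rz": 0, "fingers": 1},
])

```text
time_s: 11.5
tool_pos: [0.5557, -0.0431, 0.1649]
tcp_rot: [[0.06, 0.988, 0.143], [0.998, -0.06, -0.002], [0.007, 0.143, -0.99]]
contact_force: [-1.5, -0.1, -0.1]
gripper_width: 0.0287
finger_force: 29.9
```

```bash
python3 look.py e
python3 - <<'E'
from h import *
b=cv2.imread('pics/s_e.png')
cv2.imwrite('pics/c5.png',cv2.resize(b[60:280,230:470],None,fx=2.6,fy=2.6))
s=robot.read_state();print(s['tcp_rot'].round(3),RC.T@(s['tool_pos']-CH))
E
```

```text
None (array([365.94117647, 182.35294118]), array([360, 180,  12,   6,  51], dtype=int32))
11.6 [ 0.55748775 -0.04326423  0.16822837] [0.6902534  0.07896661 1.06736972] 29.924505650997162 0.029037946949908005
[-0.14469521  0.00206217  0.09222837] 0.5429648003723706
[[ 0.059  0.987  0.148]
 [ 0.998 -0.059 -0.001]
 [ 0.008  0.148 -0.989]] [-0.04469521  0.00206217  0.16822837]
```

View pics/c5.png

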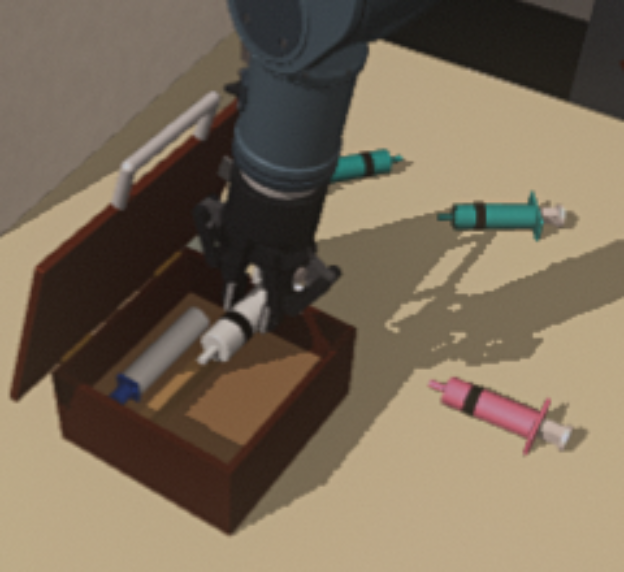

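Emit:
jog_arm([
  {"dx": 0, "dy": 0, "dz": -3, "rx": 0, "ry": 0, "rz": 0, "fingers": 1},
  {"dx": 0, "dy": 0, "dz": -6, "rx": 0, "ry": 0, "rz": 0, "fingers": 1},
  {"dx": 0, "dy": 0, "dz": -8.5, "rx": 0, "ry": 0, "rz": 0, "fingers": 1},
  {"dx": 0, "dy": 0, "dz": -10, "rx": 0, "ry": 0, "rz": 0, "fingers": 1},
  {"dx": 0, "dy": 0, "dz": -11, "rx": 0, "ry": 0, "rz": 0, "fingers": 1},
  {"dx": 0, "dy": 0, "dz": -11.4, "rx": 0, "ry": 0, "rz": 0, "fingers": 1},
  {"dx": 0, "dy": 0, "dz": -11.4, "rx": 0, "ry": 0, "rz": 0, "fingers": 1},
])

```text
time_s: 12.18
tool_pos: [0.5594, -0.0426, 0.0563]
tcp_rot: [[0.057, 0.987, 0.152], [0.998, -0.058, 0.0], [0.009, 0.152, -0.988]]
contact_force: [-0.3, -0.2, 1.3]
gripper_width: 0.0287
finger_force: 30.9
```

Emit:
jog_arm([
  {"dx": 0, "dy": 0, "dz": -0.2, "rx": 0, "ry": 0, "rz": 0, "fingers": 1},
  {"dx": 0, "dy": 0, "dz": -0.3, "rx": 0, "ry": 0, "rz": 0, "fingers": 1},
  {"dx": 0, "dy": 0, "dz": -0.3, "rx": 0, "ry": 0, "rz": 0, "fingers": 1},
])

```text
time_s: 12.43
tool_pos: [0.5621, -0.043, 0.0551]
tcp_rot: [[0.057, 0.986, 0.158], [0.998, -0.057, -0.001], [0.008, 0.158, -0.987]]
contact_force: [4.2, -1.7, 4.0]
gripper_width: 0.029
finger_force: 32.7
```

Contact with the floor is felt, so I release slightly and withdraw along the tool axis.

Emit:
jog_arm([
  {"dx": 0, "dy": 0, "dz": 0.1, "rx": 0, "ry": 0, "rz": 0, "fingers": 0.25},
  {"dx": 0, "dy": 0, "dz": 0.1, "rx": 0, "ry": 0, "rz": 0, "fingers": 0.15},
  {"dx": 0, "dy": 0, "dz": 0.1, "rx": 0, "ry": 0, "rz": 0, "fingers": 0},
  {"dx": 0, "dy": 0, "dz": 0.1, "rx": 0, "ry": 0, "rz": 0, "fingers": 0},
])

```text
time_s: 12.77
tool_pos: [0.5649, -0.0428, 0.0566]
tcp_rot: [[0.056, 0.985, 0.163], [0.998, -0.057, -0.002], [0.008, 0.162, -0.987]]
contact_force: [8.9, -0.9, 6.6]
gripper_width: 0.0431
finger_force: 4.5
```

Emit:
jog_arm([
  {"dx": -0.15, "dy": 0, "dz": 1, "rx": 0, "ry": 0, "rz": 0, "fingers": 0},
  {"dx": -0.4, "dy": 0, "dz": 3, "rx": 0, "ry": 0, "rz": 0, "fingers": 0},
  {"dx": -1.0, "dy": 0, "dz": 6.5, "rx": 0, "ry": 0, "rz": 0, "fingers": 0},
  {"dx": -1.6, "dy": 0, "dz": 10, "rx": 0, "ry": 0, "rz": 0, "fingers": 0},
  {"dx": -3, "dy": 0, "dz": 14, "rx": 0, "ry": 0, "rz": 0, "fingers": 0},
  {"dx": -6, "dy": -1, "dz": 17, "rx": 0, "ry": 0, "rz": 0, "fingers": 0.5},
  {"dx": -9, "dy": -4, "dz": 19, "rx": 0, "ry": 0, "rz": 0, "fingers": 1},
  {"dx": -12, "dy": -7, "dz": 19, "rx": 0, "ry": 0, "rz": 0, "fingers": 1},
])

```text
time_s: 13.43
tool_pos: [0.4446, -0.1067, 0.2456]
tcp_rot: [[0.053, 0.986, 0.156], [0.999, -0.054, 0.002], [0.01, 0.156, -0.988]]
contact_force: [0.7, -1.3, 0.9]
gripper_width: 0.0072
finger_force: 0.0
```

```bash
python3 look.py f
python3 - <<'E'
from h import *
b=cv2.imread('pics/s_f.png');t=cv2.imread('pics/t_f.png')
cv2.imwrite('pics/c6.png',np.hstack([cv2.resize(b[110:270,230:390],None,fx=2.5,fy=2.5),cv2.resize(t[130:290,250:410],None,fx=2.5,fy=2.5)]))
E
```

```text
(array([341.125 , 144.1375]), array([336, 139,  11,  13,  80], dtype=int32)) (array([366.24444444, 182.64444444]), array([361, 181,  11,   5,  45], dtype=int32))
(array([ 0.5966795 , -0.18602742,  0.15254717]), array([ 0.00234751, -0.13830986,  0.15254717]))
13.5333 [ 0.43943843 -0.11060939  0.2431614 ] [ 0.06732368  0.03936816 -0.65378454] 0.0 0.00037620009063127693
[-0.25883122 -0.07172118  0.1671614 ] 0.5489393763990492
```

View pics/c6.png

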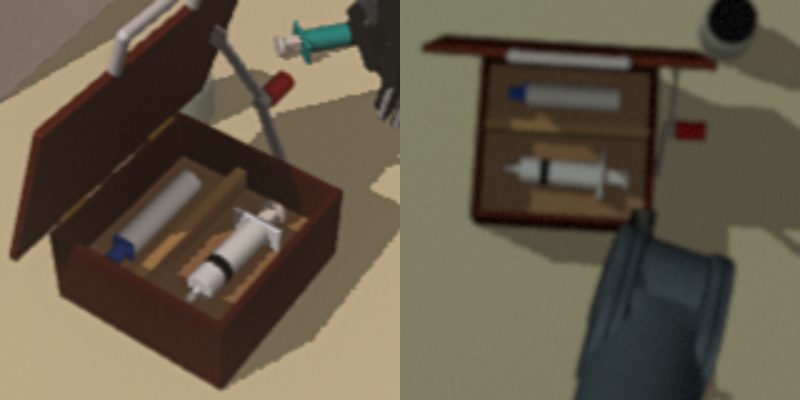

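The white syringe lies in the front bay (top crop ≈(570,173)) and the stay is still locked, with the roller visible at side (341,144). Next, tilt the closed gripper and stand off from the knee.

Emit:
jog_arm([
  {"dx": 0, "dy": -2, "dz": 0, "rx": -0.006, "ry": -0.11, "rz": 0, "fingers": 1},
  {"dx": 1, "dy": -4, "dz": 0, "rx": -0.012, "ry": -0.22, "rz": 0, "fingers": 1},
  {"dx": 3, "dy": -6, "dz": 0, "rx": -0.018, "ry": -0.33, "rz": 0, "fingers": 1},
  {"dx": 5.5, "dy": -7.5, "dz": -1, "rx": -0.024, "ry": -0.44, "rz": 0, "fingers": 1},
  {"dx": 8, "dy": -7.5, "dz": -2.5, "rx": -0.03, "ry": -0.55, "rz": 0, "fingers": 1},
  {"dx": 10, "dy": -7.5, "dz": -4, "rx": -0.03, "ry": -0.55, "rz": 0, "fingers": 1},
  {"dx": 11.4, "dy": -7.5, "dz": -4.8, "rx": -0.03, "ry": -0.55, "rz": 0, "fingers": 1},
  {"dx": 11.4, "dy": -7.5, "dz": -4.8, "rx": -0.03, "ry": -0.55, "rz": 0, "fingers": 1},
])

```text
time_s: 14.2
tool_pos: [0.5187, -0.1653, 0.2293]
tcp_rot: [[0.019, 0.827, 0.562], [1.0, -0.028, 0.007], [0.022, 0.561, -0.827]]
contact_force: [0.2, 0.3, -0.2]
gripper_width: 0.0001
finger_force: 0.0
```

```bash
cat >> h.py <<'E'
def tcp():
    s=robot.read_state();print(s['time_s'],'tcp',s['tool_pos'].round(4),'chest',(RC.T@(s['tool_pos']-CH)).round(4),'z',s['tcp_rot'][:,2].round(3),'F',s['contact_force'].round(1),'w',round(s['gripper_width'],4))
E
python3 look.py g; python3 -c "from h import *;tcp();print(robot.read_state()['qpos'].round(2))"
```

```text
(array([341.14634146, 144.02439024]), array([336, 139,  11,  13,  82], dtype=int32)) (array([365.74468085, 182.5106383 ]), array([360, 181,  12,   5,  47], dtype=int32))
(array([ 0.59633671, -0.18459322,  0.15424946]), array([ 0.00192577, -0.13689686,  0.15424946]))
14.3 [ 0.51810494 -0.16778394  0.22915948] [-0.63000541 -0.04046997 -0.74281145] 0.0 -0.00013078241675401218
[-0.17711727 -0.12444859  0.15315948] 0.6884864360045697
14.3 tcp [ 0.5181 -0.1678  0.2292] chest [-0.0771 -0.1244  0.2292] z [ 0.561  0.005 -0.828] F [-0.6 -0.  -0.7] w -0.0001
[ 0.14  0.15  0.23  2.29 -1.07  0.27  1.31]
```

Emit:
jog_arm([
  {"dx": 1, "dy": -0.6, "dz": -1, "rx": 0, "ry": 0, "rz": 0, "fingers": 1},
  {"dx": 2, "dy": -1.2, "dz": -2, "rx": 0, "ry": 0, "rz": 0, "fingers": 1},
  {"dx": 3, "dy": -1.8, "dz": -3, "rx": 0, "ry": 0, "rz": 0, "fingers": 1},
  {"dx": 3, "dy": -1.8, "dz": -3, "rx": 0, "ry": 0, "rz": 0, "fingers": 1},
])

```text
time_s: 14.63
tool_pos: [0.5491, -0.1845, 0.1984]
tcp_rot: [[0.02, 0.828, 0.56], [1.0, -0.028, 0.006], [0.02, 0.559, -0.829]]
contact_force: [1.0, 0.9, 0.2]
gripper_width: 0.0004
finger_force: 0.0
```

```bash
python3 -c "from h import *;tcp();print(robot.read_state()['qpos'].round(2))"
```

```text
14.6333 tcp [ 0.5491 -0.1845  0.1984] chest [-0.0452 -0.1395  0.1984] z [ 0.56   0.006 -0.829] F [1.  0.9 0.2] w 0.0004
[ 0.25  0.28  0.13  2.23 -1.28  0.26  1.54]
```

Emit:
jog_arm([
  {"dx": 0.8, "dy": 0, "dz": -0.8, "rx": 0, "ry": 0.03, "rz": 0, "fingers": 1},
  {"dx": 1.6, "dy": 0, "dz": -1.6, "rx": 0, "ry": 0.06, "rz": 0, "fingers": 1},
  {"dx": 2.4, "dy": 0, "dz": -2.4, "rx": 0, "ry": 0.06, "rz": 0, "fingers": 1},
  {"dx": 3, "dy": -0.1, "dz": -3, "rx": 0, "ry": 0.06, "rz": 0, "fingers": 1},
  {"dx": 3, "dy": -0.1, "dz": -3, "rx": 0, "ry": 0.06, "rz": 0, "fingers": 1},
])

```text
time_s: 15.05
tool_pos: [0.5788, -0.184, 0.1688]
tcp_rot: [[0.019, 0.86, 0.509], [1.0, -0.026, 0.007], [0.019, 0.509, -0.861]]
contact_force: [-0.6, -0.1, 0.3]
gripper_width: 0.0001
finger_force: 0.0
```

```bash
python3 -c "from h import *;tcp();print(robot.read_state()['qpos'].round(2))"
```

```text
15.05 tcp [ 0.5788 -0.184   0.1688] chest [-0.0156 -0.1373  0.1688] z [ 0.509  0.007 -0.861] F [-0.6 -0.1  0.3] w 0.0001
[ 0.17  0.38  0.19  2.15 -1.15  0.27  1.38]
```

Emit:
jog_arm([
  {"dx": 0.5, "dy": -0.1, "dz": -0.4, "rx": 0, "ry": 0, "rz": 0, "fingers": 1},
  {"dx": 1.0, "dy": -0.2, "dz": -0.7, "rx": 0, "ry": 0, "rz": 0, "fingers": 1},
  {"dx": 1.5, "dy": -0.2, "dz": -1.0, "rx": 0, "ry": 0, "rz": 0, "fingers": 1},
  {"dx": 2.0, "dy": -0.3, "dz": -1.3, "rx": 0, "ry": 0, "rz": 0, "fingers": 1},
  {"dx": 2.5, "dy": -0.3, "dz": -1.6, "rx": 0, "ry": 0, "rz": 0, "fingers": 1},
  {"dx": 2.8, "dy": -0.3, "dz": -1.9, "rx": 0, "ry": 0, "rz": 0, "fingers": 1},
  {"dx": 2.8, "dy": -0.3, "dz": -1.9, "rx": 0, "ry": 0, "rz": 0, "fingers": 1},
])

```text
time_s: 15.63
tool_pos: [0.6072, -0.1882, 0.1499]
tcp_rot: [[0.02, 0.86, 0.51], [1.0, -0.027, 0.006], [0.019, 0.51, -0.86]]
contact_force: [0.6, 0.3, 2.6]
gripper_width: 0.0
finger_force: 1.1
```

```bash
python3 look.py h; python3 -c "from h import *;tcp();print(robot.read_state()['qpos'].round(2))"
```

```text
(array([333.82222222, 145.84444444]), array([330, 141,  10,  10,  45], dtype=int32)) (array([361.82352941, 176.82352941]), array([360, 175,   5,   5,  17], dtype=int32))
(array([ 0.61270412, -0.17479137,  0.14823241]), array([ 0.01772487, -0.12620308,  0.14823241]))
15.7333 [ 0.60634386 -0.18819197  0.14989931] [-0.24571604 -0.54246034  2.55795877] 1.040596462389658 3.723094006170481e-05
[-0.08788303 -0.13993554  0.07389931] 0.674677015989783
15.7333 tcp [ 0.6063 -0.1882  0.1499] chest [ 0.0121 -0.1399  0.1499] z [ 0.51   0.006 -0.86 ] F [-0.2 -0.5  2.6] w 0.0
[ 0.19  0.45  0.15  2.09 -1.2   0.25  1.42]
```

Emit:
jog_arm([
  {"dx": 0.4, "dy": 0, "dz": -0.3, "rx": 0, "ry": 0, "rz": 0, "fingers": 1},
  {"dx": 0.8, "dy": 0, "dz": -0.6, "rx": 0, "ry": 0, "rz": 0, "fingers": 1},
  {"dx": 1.2, "dy": 0, "dz": -1.0, "rx": 0, "ry": 0, "rz": 0, "fingers": 1},
  {"dx": 1.6, "dy": 0, "dz": -1.4, "rx": 0, "ry": 0, "rz": 0, "fingers": 1},
  {"dx": 1.9, "dy": 0, "dz": -1.7, "rx": 0, "ry": 0, "rz": 0, "fingers": 1},
  {"dx": 1.9, "dy": 0, "dz": -1.7, "rx": 0, "ry": 0, "rz": 0, "fingers": 1},
])

```text
time_s: 16.23
tool_pos: [0.6259, -0.1894, 0.1337]
tcp_rot: [[0.023, 0.859, 0.511], [1.0, -0.029, 0.004], [0.018, 0.511, -0.859]]
contact_force: [-9.0, -0.6, 16.4]
gripper_width: 0.0003
finger_force: 8.9
```

```bash
python3 look.py i; python3 -c "from h import *;tcp();print(robot.read_state()['qpos'].round(2))"
```

```text
(array([328.41176471, 148.76470588]), array([326, 144,   8,  10,  34], dtype=int32)) (array([361.53333333, 172.33333333]), array([360, 170,   4,   5,  15], dtype=int32))
(array([ 0.62914558, -0.17602724,  0.12999881]), array([ 0.03420954, -0.12652595,  0.12999881]))
16.3333 [ 0.62582803 -0.189377    0.13382362] [-6.1803983  -0.79182841 12.33180128] 6.588075086474419 -0.0001446369354238212
[-0.06836313 -0.14003903  0.05782362] 0.6775684942556395
16.3333 tcp [ 0.6258 -0.1894  0.1338] chest [ 0.0316 -0.14    0.1338] z [ 0.511  0.004 -0.859] F [-6.2 -0.8 12.3] w -0.0001
[ 0.21  0.5   0.11  2.05 -1.25  0.22  1.46]
```

Emit:
jog_arm([
  {"dx": 0.2, "dy": 0, "dz": -0.2, "rx": 0, "ry": 0, "rz": 0, "fingers": 1},
  {"dx": 0.2, "dy": 0, "dz": -0.2, "rx": 0, "ry": 0, "rz": 0, "fingers": 1},
  {"dx": -1, "dy": 0, "dz": 1, "rx": 0, "ry": 0, "rz": 0, "fingers": 1},
  {"dx": -3, "dy": 0, "dz": 3, "rx": 0, "ry": 0, "rz": 0, "fingers": 1},
  {"dx": -6, "dy": 0, "dz": 5, "rx": 0, "ry": 0.06, "rz": 0, "fingers": 1},
  {"dx": -9, "dy": 0, "dz": 8, "rx": 0, "ry": 0.12, "rz": 0, "fingers": 1},
  {"dx": -12, "dy": 0, "dz": 11, "rx": 0, "ry": 0.18, "rz": 0, "fingers": 1},
  {"dx": -15, "dy": 0, "dz": 14, "rx": 0, "ry": 0.24, "rz": 0, "fingers": 1},
])

```text
time_s: 17.0
tool_pos: [0.4974, -0.1866, 0.2493]
tcp_rot: [[0.024, 0.957, 0.289], [1.0, -0.027, 0.006], [0.014, 0.288, -0.957]]
contact_force: [1.7, 1.6, -0.0]
gripper_width: -0.0
finger_force: 0.0
```

```bash
python3 look.py j; python3 -c "from h import *;tcp()
b=cv2.imread('pics/s_j.png');h=cv2.cvtColor(b,cv2.COLOR_BGR2HSV)
# bright gray bar in side view
m=((h[...,1]<40)&(h[...,2]>100)).astype(np.uint8);m[:,:230]=0;m[:,345:]=0;m[:60]=0;m[215:]=0
n,l,st,ce=cv2.connectedComponentsWithStats(m)
print([(st[i].tolist(),ce[i].round(1)) for i in range(1,n) if st[i,4]>20])
for th in(1.257,1.2,1.15,1.1,1.05):
  a=th+.0245;print(th,[proj('side',cw([.1-.245*np.cos(a),y,.095+.245*np.sin(a)])).round(1).tolist() for y in(.05,-.05)])
"
```

```text
(array([330.30666667, 146.74666667]), array([326, 142,  10,  12,  75], dtype=int32)) (array([365.71428571, 172.55102041]), array([360, 170,  12,   6,  49], dtype=int32))
(array([ 0.62973874, -0.1879291 ,  0.12751169]), array([ 0.03546133, -0.13837664,  0.12751169]))
17.1 [ 0.50024463 -0.18752444  0.25330147] [1.81579787 1.05090281 0.96363421] 0.0 0.00021826860206836755
[-0.19385622 -0.14514848  0.17730147] 0.7163247077066737
17.1 tcp [ 0.5002 -0.1875  0.2533] chest [-0.0939 -0.1451  0.2533] z [ 0.297  0.005 -0.955] F [1.8 1.1 1. ] w 0.0002
[([280, 101, 42, 44, 279], array([300.4, 119.6])), ([303, 148, 7, 8, 22], array([306.2, 152.4])), ([279, 179, 31, 31, 303], array([294.1, 193.6])), ([316, 193, 27, 22, 268], array([329. , 205.2]))]
1.257 [[282.4, 122.0], [311.5, 98.0]]
1.2 [[287.8, 126.2], [316.7, 101.9]]
1.15 [[292.4, 130.0], [321.1, 105.5]]
1.1 [[297.0, 134.1], [325.4, 109.2]]
1.05 [[301.6, 138.3], [329.7, 113.2]]
```

Run:
```python
from h import *
t=cv2.imread('pics/t_j.png');h=cv2.cvtColor(t,cv2.COLOR_BGR2HSV)
m=((h[...,1]<60)&(h[...,2]>80)).astype(np.uint8);m[:,:270]=0;m[:,350:]=0;m[:135]=0;m[190:]=0
n,l,st,ce=cv2.connectedComponentsWithStats(m)
print([(st[i].tolist(),ce[i].round(1)) for i in range(1,n) if st[i,4]>20])
for th in(1.257,1.2,1.15,1.1):
  a=th+.0245;print(th,[proj('top',cw([.1-.245*np.cos(a),y,.095+.245*np.sin(a)])).round(1).tolist() for y in(.05,-.05)])
tc=cv2.imread('pics/t_f.png');h=cv2.cvtColor(tc,cv2.COLOR_BGR2HSV)
m=((h[...,1]<60)&(h[...,2]>80)).astype(np.uint8);m[:,:270]=0;m[:,350:]=0;m[:135]=0;m[190:]=0
n,l,st,ce=cv2.connectedComponentsWithStats(m)
print('locked',[(st[i].tolist(),ce[i].round(1)) for i in range(1,n) if st[i,4]>20])
```

```text
[([270, 135, 80, 14, 861], array([312.6, 140. ])), ([292, 157, 50, 17, 494], array([317.6, 165.1])), ([270, 159, 12, 31, 305], array([274.5, 173.6]))]
1.257 [[297.1, 152.7], [338.1, 155.1]]
1.2 [[296.8, 158.4], [337.7, 160.8]]
1.15 [[296.6, 163.4], [337.4, 165.8]]
1.1 [[296.3, 168.3], [337.1, 170.7]]
locked [([270, 135, 80, 13, 868], array([312.4, 140. ])), ([292, 150, 50, 8, 224], array([316.6, 153.3])), ([270, 152, 13, 38, 379], array([274.7, 170. ])), ([301, 165, 37, 8, 215], array([318.9, 168.9]))]
```

The knee stays folded past the lock (chest x≈35 mm, z≈128 mm) and the lid is at about 1.19 rad. Now back above the bar.

Emit:
jog_arm([
  {"dx": 0, "dy": 2, "dz": 3, "rx": 0, "ry": 0.06, "rz": 0, "fingers": 0.2},
  {"dx": 0, "dy": 4, "dz": 6, "rx": 0.005, "ry": 0.12, "rz": 0, "fingers": 0.2},
  {"dx": 0, "dy": 7, "dz": 9, "rx": 0.01, "ry": 0.18, "rz": 0, "fingers": 0.2},
  {"dx": 0, "dy": 10, "dz": 12, "rx": 0.015, "ry": 0.24, "rz": 0, "fingers": 0.2},
  {"dx": 2, "dy": 13, "dz": 13.5, "rx": 0.016, "ry": 0.3, "rz": 0, "fingers": 0.2},
  {"dx": 5, "dy": 14, "dz": 13.5, "rx": 0.016, "ry": 0.3, "rz": 0, "fingers": 0.2},
  {"dx": 8, "dy": 14, "dz": 13.5, "rx": 0.016, "ry": 0.3, "rz": 0, "fingers": 0.2},
  {"dx": 8, "dy": 14, "dz": 13.5, "rx": 0.016, "ry": 0.3, "rz": 0, "fingers": 0.2},
])

```text
time_s: 17.77
tool_pos: [0.5842, -0.0429, 0.3819]
tcp_rot: [[0.022, 1.0, -0.001], [1.0, -0.022, 0.022], [0.022, -0.002, -1.0]]
contact_force: [-1.0, 1.0, -1.5]
gripper_width: 0.0346
finger_force: 0.0
```

```bash
python3 -c "from h import *;tcp();s=robot.read_state();print(s['qpos'].round(2),s['tcp_rot'].round(3))"
```

```text
17.7667 tcp [ 0.5842 -0.0429  0.3819] chest [-0.018   0.0039  0.3819] z [-0.001  0.022 -1.   ] F [-1.   1.  -1.5] w 0.0346
[-0.53  0.36  0.73  1.55 -0.27  1.33  0.22] [[ 0.022  1.    -0.001]
 [ 1.    -0.022  0.022]
 [ 0.022 -0.002 -1.   ]]
```

Emit:
jog_arm([
  {"dx": 1.6, "dy": -0.2, "dz": 0, "rx": -0.02, "ry": 0, "rz": -0.03, "fingers": 0.2},
  {"dx": 3.2, "dy": -0.2, "dz": -1, "rx": -0.02, "ry": 0, "rz": -0.03, "fingers": 0.2},
  {"dx": 3.2, "dy": -0.2, "dz": -3, "rx": -0.02, "ry": 0, "rz": -0.03, "fingers": 0.2},
  {"dx": 3.2, "dy": -0.2, "dz": -5.5, "rx": -0.02, "ry": 0, "rz": -0.03, "fingers": 0.2},
  {"dx": 3.2, "dy": -0.2, "dz": -7.5, "rx": -0.02, "ry": 0, "rz": -0.03, "fingers": 0.2},
  {"dx": 3.2, "dy": -0.2, "dz": -7.5, "rx": -0.02, "ry": 0, "rz": -0.03, "fingers": 0.2},
])

```text
time_s: 18.27
tool_pos: [0.6091, -0.0478, 0.3045]
tcp_rot: [[0.058, 0.998, -0.008], [0.998, -0.058, 0.004], [0.004, -0.008, -1.0]]
contact_force: [-0.3, 0.3, -0.5]
gripper_width: 0.0341
finger_force: 0.0
```

Emit:
jog_arm([
  {"dx": 0.2, "dy": 0, "dz": 0, "rx": 0, "ry": 0, "rz": 0, "fingers": 0.4},
  {"dx": 0.2, "dy": 0, "dz": 0, "rx": 0, "ry": 0, "rz": 0, "fingers": 0.6},
  {"dx": 0.2, "dy": 0, "dz": 0, "rx": 0, "ry": 0, "rz": 0, "fingers": 0.8},
  {"dx": 0.2, "dy": 0, "dz": 0, "rx": 0, "ry": 0, "rz": 0, "fingers": 1},
  {"dx": 0.2, "dy": 0, "dz": 0, "rx": 0, "ry": 0, "rz": 0, "fingers": 1},
  {"dx": 0.2, "dy": 0, "dz": 0, "rx": 0, "ry": 0, "rz": 0, "fingers": 1},
], squeeze=40)

```text
time_s: 18.77
tool_pos: [0.6147, -0.0489, 0.3114]
tcp_rot: [[0.059, 0.998, 0.003], [0.998, -0.059, 0.003], [0.003, 0.003, -1.0]]
contact_force: [-0.5, -1.1, 5.4]
gripper_width: 0.0103
finger_force: 39.5
```

```bash
python3 look.py k; python3 -c "
import numpy as np
r=24.51
for th0 in (1.19,):
  for th in np.arange(1.15,-.01,-.05): 
    f=lambda t:np.array([-r*np.cos(t+.0245),r*np.sin(t+.0245)])
    print(round(th,2),(f(th)-f(th0)).round(2))
"
```

```text
(array([330.47945205, 146.50684932]), array([326, 142,  10,  11,  73], dtype=int32)) (array([365.2 , 172.78]), array([360, 170,  11,   6,  50], dtype=int32))
(array([ 0.62838598, -0.18619886,  0.13026353]), array([ 0.03401477, -0.13672403,  0.13026353]))
18.8667 [ 0.61466403 -0.04893503  0.31138813] [-0.72361163  0.0334054   5.29416757] 39.53306436538696 0.010753413333355201
[-0.08729253 -0.00043152  0.23538813] 1.1911733042890456
1.15 [-0.91 -0.36]
1.1 [-2.03 -0.86]
1.05 [-3.12 -1.42]
1.0 [-4.18 -2.03]
0.95 [-5.22 -2.69]
0.9 [-6.21 -3.4 ]
0.85 [-7.17 -4.17]
0.8 [-8.09 -4.98]
0.75 [-8.97 -5.83]
0.7 [-9.8  -6.73]
0.65 [-10.59  -7.66]
0.6 [-11.33  -8.64]
0.55 [-12.03  -9.65]
0.5 [-12.67 -10.7 ]
0.45 [-13.25 -11.77]
0.4 [-13.79 -12.88]
0.35 [-14.26 -14.  ]
0.3 [-14.68 -15.16]
0.25 [-15.04 -16.33]
0.2 [-15.35 -17.51]
0.15 [-15.59 -18.72]
0.1 [-15.77 -19.93]
0.05 [-15.89 -21.15]
-0.0 [-15.95 -22.37]
```

Emit:
jog_arm([
  {"dx": -0.9, "dy": 0.05, "dz": -0.2, "rx": 0, "ry": 0, "rz": 0, "fingers": 1},
  {"dx": -2.0, "dy": 0.11, "dz": -0.6, "rx": 0, "ry": 0, "rz": 0, "fingers": 1},
  {"dx": -3.1, "dy": 0.17, "dz": -1.1, "rx": 0, "ry": 0, "rz": 0, "fingers": 1},
  {"dx": -4.2, "dy": 0.23, "dz": -1.7, "rx": 0, "ry": 0, "rz": 0, "fingers": 1},
  {"dx": -5.2, "dy": 0.29, "dz": -2.4, "rx": 0, "ry": 0, "rz": 0, "fingers": 1},
  {"dx": -6.2, "dy": 0.34, "dz": -3.1, "rx": 0, "ry": 0, "rz": 0, "fingers": 1},
  {"dx": -7.2, "dy": 0.4, "dz": -3.9, "rx": 0, "ry": 0, "rz": 0, "fingers": 1},
  {"dx": -8.1, "dy": 0.45, "dz": -4.7, "rx": 0, "ry": 0, "rz": 0, "fingers": 1},
])

```text
time_s: 19.53
tool_pos: [0.5348, -0.0442, 0.2634]
tcp_rot: [[0.058, 0.998, 0.007], [0.998, -0.058, 0.002], [0.003, 0.006, -1.0]]
contact_force: [8.2, -0.6, -5.6]
gripper_width: 0.0102
finger_force: 39.1
```

```bash
python3 look.py l
```

```text
None None
19.6333 [ 0.5332344 -0.0441667  0.2622085] [ 6.94895686 -1.43381369 -8.00840652] 39.396443367004395 0.010127776290455809
[-1.68861273e-01 -1.82909410e-04  1.86208498e-01] 0.8097151672869677
```

Emit:
jog_arm([
  {"dx": -0.9, "dy": 0.05, "dz": -1.0, "rx": 0, "ry": 0, "rz": 0, "fingers": 1},
  {"dx": -1.7, "dy": 0.1, "dz": -1.9, "rx": 0, "ry": 0, "rz": 0, "fingers": 1},
  {"dx": -2.5, "dy": 0.14, "dz": -2.9, "rx": 0, "ry": 0, "rz": 0, "fingers": 1},
  {"dx": -3.2, "dy": 0.18, "dz": -3.9, "rx": 0, "ry": 0, "rz": 0, "fingers": 1},
  {"dx": -3.9, "dy": 0.22, "dz": -4.9, "rx": 0, "ry": 0, "rz": 0, "fingers": 1},
  {"dx": -4.6, "dy": 0.26, "dz": -5.9, "rx": 0, "ry": 0, "rz": 0, "fingers": 1},
  {"dx": -5.2, "dy": 0.29, "dz": -7.0, "rx": 0, "ry": 0, "rz": 0, "fingers": 1},
  {"dx": -5.7, "dy": 0.32, "dz": -8.1, "rx": 0, "ry": 0, "rz": 0, "fingers": 1},
])

```text
time_s: 20.3
tool_pos: [0.4775, -0.0409, 0.1826]
tcp_rot: [[0.058, 0.998, 0.005], [0.998, -0.058, 0.003], [0.003, 0.005, -1.0]]
contact_force: [4.4, 0.5, -0.5]
gripper_width: 0.0104
finger_force: 39.9
```

```bash
python3 look.py m
```

```text
None None
20.4 [ 0.47686055 -0.04090273  0.18156662] [ 3.92702941 -0.64998488 -4.75103046] 39.50148046016693 0.010228302221172528
[-2.25329370e-01 -4.78994599e-05  1.05566617e-01] 0.41363087649626956
```

Emit:
jog_arm([
  {"dx": -0.5, "dy": 0.03, "dz": -1.1, "rx": 0, "ry": 0, "rz": 0, "fingers": 1},
  {"dx": -0.9, "dy": 0.05, "dz": -2.3, "rx": 0, "ry": 0, "rz": 0, "fingers": 1},
  {"dx": -1.25, "dy": 0.07, "dz": -3.5, "rx": 0, "ry": 0, "rz": 0, "fingers": 1},
  {"dx": -1.55, "dy": 0.09, "dz": -4.7, "rx": 0, "ry": 0, "rz": 0, "fingers": 1},
  {"dx": -1.8, "dy": 0.1, "dz": -5.8, "rx": 0, "ry": 0, "rz": 0, "fingers": 1},
  {"dx": -2.0, "dy": 0.11, "dz": -7, "rx": 0, "ry": 0, "rz": 0, "fingers": 1},
  {"dx": -2.1, "dy": 0.12, "dz": -8, "rx": 0, "ry": 0, "rz": 0, "fingers": 1},
  {"dx": -2.15, "dy": 0.12, "dz": -8.6, "rx": 0, "ry": 0, "rz": 0, "fingers": 1},
])

```text
time_s: 21.07
tool_pos: [0.4575, -0.0398, 0.0962]
tcp_rot: [[0.058, 0.998, 0.006], [0.998, -0.058, 0.002], [0.003, 0.006, -1.0]]
contact_force: [6.2, 1.0, 0.7]
gripper_width: 0.0099
finger_force: 39.2
```

Emit:
jog_arm([
  {"dx": 0, "dy": 0, "dz": -0.4, "rx": 0, "ry": 0, "rz": 0, "fingers": 1},
  {"dx": 0, "dy": 0, "dz": -0.7, "rx": 0, "ry": 0, "rz": 0, "fingers": 1},
  {"dx": 0, "dy": 0, "dz": -0.9, "rx": 0, "ry": 0, "rz": 0, "fingers": 1},
  {"dx": 0, "dy": 0, "dz": -1.0, "rx": 0, "ry": 0, "rz": 0, "fingers": 1},
  {"dx": 0, "dy": 0, "dz": -1.1, "rx": 0, "ry": 0, "rz": 0, "fingers": 1},
  {"dx": 0, "dy": 0, "dz": -1.1, "rx": 0, "ry": 0, "rz": 0, "fingers": 1},
])

```text
time_s: 21.57
tool_pos: [0.4574, -0.0399, 0.0884]
tcp_rot: [[0.06, 0.998, 0.006], [0.998, -0.06, 0.006], [0.006, 0.006, -1.0]]
contact_force: [-6.8, 1.4, 47.0]
gripper_width: 0.0102
finger_force: 47.3
```

```bash
python3 look.py n
```

```text
None (array([359., 161.]), array([359, 161,   1,   1,   1], dtype=int32))
21.6667 [ 0.45740115 -0.03993335  0.08844484] [-7.67722528  2.49834559 46.98403324] 47.27953791618347 0.010113510538970472
[-2.44812590e-01 -1.58339240e-04  1.24448362e-02] 0.026290415464083207
```

The contact force shows the lid hard against its stop. Relaxing, opening and withdrawing.

Emit:
jog_arm([
  {"dx": 0.2, "dy": 0, "dz": 0.4, "rx": 0, "ry": 0, "rz": 0, "fingers": 1},
  {"dx": 0.2, "dy": 0, "dz": 0.4, "rx": 0, "ry": 0, "rz": 0, "fingers": 0.2},
  {"dx": 0.2, "dy": 0, "dz": 0.4, "rx": 0, "ry": 0, "rz": 0, "fingers": 0.2},
  {"dx": 0.1, "dy": 0, "dz": 0.4, "rx": 0, "ry": 0, "rz": 0, "fingers": 0.2},
  {"dx": 0.1, "dy": 0, "dz": 0.4, "rx": 0, "ry": 0, "rz": 0, "fingers": 0.2},
])

```text
time_s: 22.08
tool_pos: [0.4547, -0.0398, 0.0886]
tcp_rot: [[0.059, 0.998, -0.0], [0.998, -0.059, 0.003], [0.003, -0.001, -1.0]]
contact_force: [-0.9, 0.2, -0.6]
gripper_width: 0.0345
finger_force: 0.0
```

Emit:
jog_arm([
  {"dx": 0, "dy": 0, "dz": 2, "rx": 0, "ry": 0, "rz": 0, "fingers": 0.2},
  {"dx": 0, "dy": 0, "dz": 5, "rx": 0, "ry": 0, "rz": 0, "fingers": 0.2},
  {"dx": 0, "dy": 0, "dz": 9, "rx": 0, "ry": 0, "rz": 0, "fingers": 0.2},
  {"dx": 0, "dy": 4, "dz": 13, "rx": 0, "ry": 0, "rz": 0, "fingers": 0.2},
  {"dx": 0, "dy": 8, "dz": 15, "rx": 0, "ry": 0, "rz": 0, "fingers": 0.2},
  {"dx": 0, "dy": 12, "dz": 15, "rx": 0, "ry": 0, "rz": 0, "fingers": 0.2},
  {"dx": 0, "dy": 16, "dz": 15, "rx": 0, "ry": 0, "rz": 0, "fingers": 0.2},
  {"dx": 0, "dy": 16, "dz": 15, "rx": 0, "ry": 0, "rz": 0, "fingers": 0.2},
])

```text
time_s: 22.75
tool_pos: [0.4551, 0.1272, 0.2394]
tcp_rot: [[0.051, 0.999, 0.002], [0.999, -0.051, 0.006], [0.006, 0.001, -1.0]]
contact_force: [-0.2, 1.1, -0.1]
gripper_width: 0.034
finger_force: 0.0
```

```bash
python3 look.py o
python3 - <<'E'
from h import *
a=cv2.imread('pics/t_o.png');b=cv2.imread('pics/s_o.png')
cv2.imwrite('pics/c9.png',np.vstack([b,a])[:, :][:800] if 0 else np.hstack([cv2.resize(b[100:400,150:450],(400,400)),cv2.resize(a[80:280,200:400],(400,400))]))
tcp()
E
```

```text
None (array([341., 160.]), array([341, 160,   1,   1,   1], dtype=int32))
22.85 [0.45491157 0.12340798 0.23867352] [-0.28771643 -0.3563174   0.28272431] 0.0 0.03429176740492962
[-0.25634986  0.16279404  0.16267352] 0.5409559568888153
22.85 tcp [0.4549 0.1234 0.2387] chest [-0.1563  0.1628  0.2387] z [ 0.     0.003 -1.   ] F [-0.3 -0.4  0.3] w 0.0343
```

View pics/c9.png

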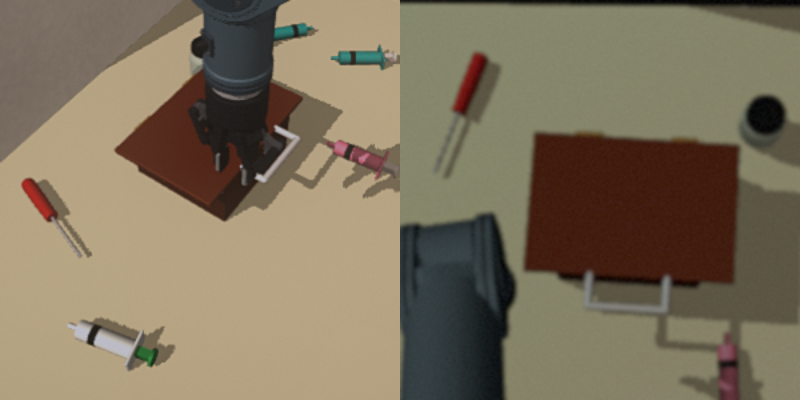

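The lid is shut, with the bar back at top pixel (313.5,233.5) as at the start. The green syringe, screwdriver and jar are untouched, so I hand in.

```bash
python3 -c "
from station import robot
print(robot.hand_in())"
```

```text
the job is handed in; nothing more can be done
None
```

I did the whole job and handed it in at about 23 s of the 72 s: the lid is shut, the white-plunger syringe was last seen lying in the front bay before I lowered the lid, and the green syringe, screwdriver and jar look untouched; no verdict came back.

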